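# Fetch the full tin from the blocked drawer

### The arm

A 7-joint arm with a two-finger parallel gripper is mounted at the origin on a cart in front of the work surface, level with it; the furniture and walls round the work are solid. World frame = base frame: x ahead of the robot, y to its left, z up, the work surface at z = 0. Lengths are in m, angles in rad, forces in N, time in s.
With the tool pointing down it reaches from about 0.35 to 0.9 m from the base axis. Payload 7.2 kg.
Tool frame: the origin (TCP) lies between the finger pads; the fingertips stand 25 mm ahead of it and the grasp point (between the pads) lies 6 mm ahead of it; z points along the fingers, x is the direction in which the jaws open and shut, and the axes are right-handed (so a half turn about z gives the same grasp; the last joint's range is limited). The gripper opens to 88 mm and grips with 3 to 60 N. Pads are 20 mm wide; open, the fingers measure 115 mm over their backs; the gripper's body (75 mm by 178 mm) begins 61 mm behind the grasp point.
Start: joints at [1.113, 0.411, -0.013, 1.596, 0.006, 1.134, -0.082], TCP at [0.237, -0.578, 0.248] pointing down, gripper open.
Joint ranges: [-2.95, 2.95], [-0.29, 1.99], [-1.47, 1.44], [0.14, 2.54], [-1.03, 4.17], [0.13, 1.85], [-2.86, 2.86]. Speed limits (rad/s): [2.39, 2.39, 3.01, 3.01, 3.14, 3.14, 3.14].

### API

Orientations are given as a rotation vector (axis times angle).
In Python, from cell import r, vision, finish_job gives the robot as it stands.
- The arm moves only by the shell command python3 -m jog 'ROWS'. ROWS is JSON, a list of rows, each an object with "xyz": the shift along the tool's x, y, z in units of 50 mm (1.0 is 50 mm), a list of three; "twist": the turn about the tool's z in units of 5 degrees (1.0 is 5 degrees); "hand": the opening, from 0 (shut) to 1 (fully open). In form: [{"xyz": [dx, dy, dz], "twist": twist, "hand": hand}, ...]. A call has 1 to 8 rows; each row shifts and turns the pose as measured when the row begins, along the tool's axes as they then stand; what a row does not reach is not made up. A row lasts 1/8 s, in which the tool goes at most 62.5 mm and 10.7 degrees, less where a joint would pass 70% of its speed; a pose out of reach is approached as far as the arm can. A call is refused whole if a number of a shift passes 1 or a number of a turn 1, either way. A call with a gripper value outside its range is refused whole. The fingers move at their own pace and stop on an object; the grip force is fixed at half the most. Time passes only in rows, so rows that do not move let the fingers close. It gives the time, the measured TCP pose, the force and the opening at its end, in the units of the state.
- r.read_state(): the state, without advancing time (a new reading comes with each control period).
- vision.get_image(name): name is "scene" or "top" or "wrist"; returns a dict with "frame" (400x640x3 uint8, red, green, blue), "mtx" (3x3 intrinsics, pixels), "D" ([k1, k2, p1, p2, k3] as OpenCV has them; the pictures are not rectified), "eye" and "attitude" of the camera in the world. Camera axes: x right, y down, z forward; pixel columns grow to the right and rows downward; lengths in m; the calibration is good to about 2 mm. A picture is of the moment at which its call begins. There is no depth.
- finish_job(): hands the job in, once; it reports no verdict.
The state is a dict: "t": time; "qpos": joint angles; "joint_velocities": joint speeds; "joint_torque": joint torques, N m; "tool_pos": TCP position; "tcp_rot": TCP orientation; "force": force on the tool from outside, world axes, zero at the start; "torque": the same for the moment, N m; "opening": opening from 0.0 (shut) to 1.0 (fully open).
Only numpy, scipy, OpenCV 4.12 (cv2) and the standard library are available. Lean on these libraries where they do the work, as an engineer would, in place of code of your own. Each camera call takes 0.05 s, during which the arm holds its last target. There are 200 camera calls.

### The job

One of the two identical closed tins in the low clear-topped drawer unit is full and is wanted in the wooden tin holder, but the frit jar and the black suction stand are in the drawer's way. Stand both of them in the plywood side tray, pull the drawer fully open, find out by lifting which tin is the heavy full one and stand it in the well of the tin holder, while the empty one stays standing in the drawer. Then push the drawer fully shut and put the jar back into its round coaster and the stand back into its rectangular tray; let nothing fall over.

Things in the scene. Friction and masses are not known exactly. Their poses are not given: they have to be found in the camera images.
- frit_jar: Small upright screw-top glass jar with a white lid, 37 mm in diameter, 48 mm tall, 120 g. Origin: centre of its underside, z up. At the start it stands in jar_coaster, in front of the drawer.
- suction_stand: Black suction-foot stand, 76 mm tall, 140 g: round foot 48 mm across, 24 mm high, on its middle an upright post, 15 mm thick from 24 to 50 mm height, 8 mm thick above; a short lever sticks out of the foot along own -y. Origin: underside, z up; the post's axis lies at own (0, +6 mm); all of it lies within 24 mm along own x and 30 mm along own y. Starts in stand_tray.
- tin_1: One of two identical closed aluminium tins, 40 mm in diameter, 48 mm tall; origin: centre of its underside, z up. They stand about 90 mm apart on the drawer's floor, about 100 mm beyond the handle bar, seen through the unit's clear top. One is full (about 320 g), one empty (about 60 g): only lifting tells which. Which is left or right changes from start to start.
- tin_2: The other of the two identical closed tins; everything said of tin_1 holds for it too.
- jar_coaster: The jar's place: round turned wooden coaster, 60 mm across, rim 11 mm high, with a round recess 48 mm wide whose floor is 4 mm above the coaster's underside. Origin: centre of its underside. Fixed. It stands on the worktop in front of the drawer, in front of the left or the right half of it.
- stand_tray: The stand's place: rectangular wooden tray with a smooth grey floor, 76 mm (its x) by 88 mm (its y), rim 12 mm high, recess 64 by 76 mm whose floor is 6 mm above its underside; the stand's own y lies along the tray's y. Origin: centre of its underside. Fixed. It is beside jar_coaster, about 124 mm from it, in front of the other half of the drawer.
- side_tray: Flat plywood side tray, 125 mm (its x) by 175 mm (its y), rim 12 mm high, walls 5 mm thick, floor 5 mm above the worktop. Origin: centre of its underside. Fixed. It lies on the worktop to the left or to the right of the drawer unit; the tin holder is on the other side.
- tin_holder: Wooden block, 85 by 85 mm, 22 mm high, with one round well 49.5 mm wide in its middle, whose floor is 6 mm above its underside. Origin: centre of its underside. Fixed.
- drawer (a joint): How far the drawer is out: 0 fully shut, 0.11 m fully open at its stop (it may start up to 6 mm ajar). It slides along the handle frame's -x, roughly towards the robot, stays where it is left and needs about 1.5 N. Inside it reaches from 45 to 165 mm beyond the bar (along +x) and 84 mm to either side; floor 26 mm above the worktop, side and back walls up to 46 mm.
- drawer_handle (a point): Middle of the brass bar handle, 70 mm above the worktop; moves with the drawer. Bar 10 mm thick, 74 mm long along this frame's y; +x points into the unit. 35 mm beyond it is the drawer front, 198 mm wide, 17 to 85 mm above the worktop. The fixed unit behind is 140 mm deep, 200 mm wide, 92 mm high with a fixed clear top: tins come out only when the drawer is open.
Not all that is in view belongs to the job. There is more than one size of the suction_stand; the one meant has the size given above.

How it is judged:
By the outcome, as a careful person would: the job done as asked, in the order asked, and still so for the second after the job is handed in, with the robot touching nothing.
It also fails if it takes over 144 s, if anything falls off the work surface, if the arm or the gripper's body presses on something with over 40 N, if the wrist force passes 120 N, or if a joint passes its speed limit or range.

## Working session

There is one attempt and no reset: what is moved stays moved. The work goes in short steps, Python scripts to look and compute and a shell command to move; the robot and the scene stay as the last step left them, time stands still between calls to the robot, and variables do not carry over. Pictures are saved under pics/ and viewed, about 12 in all and at most 16, crops included, and the job is handed in when it is done.

```bash
ls; mkdir -p pics; cat > h.py <<'E'
import numpy as np, cv2
from scipy.spatial.transform import Rotation as R
from cell import r, vision
import pickle
def snap(n,f):
    d=vision.get_image(n); cv2.imwrite(f'pics/{f}.png',d['frame'][:,:,::-1]); pickle.dump(d,open(f'pics/{f}.pkl','wb')); return d
def load(f): return pickle.load(open(f'pics/{f}.pkl','rb'))
def rot(d):
    a=np.array(d['attitude'],float); return a if a.shape==(3,3) else R.from_rotvec(a).as_matrix()
def px(d,u,v,z):
    p=cv2.undistortPoints(np.array([[[u,v]]],float),np.array(d['mtx']),np.array(d['D']))[0,0]
    w=rot(d)@np.array([p[0],p[1],1]); e=np.array(d['eye']); return e+w*(z-e[2])/w[2]
def proj(d,P):
    M=rot(d).T; P=np.atleast_2d(P).astype(float); c=(P-np.array(d['eye']))@M.T
    return cv2.projectPoints(c,np.zeros(3),np.zeros(3),np.array(d['mtx']),np.array(d['D']))[0][:,0]
def crop(f,x0,y0,x1,y1,s,out):
    im=cv2.imread(f'pics/{f}.png')[y0:y1,x0:x1]; cv2.imwrite(f'pics/{out}.png',cv2.resize(im,None,fx=s,fy=s,interpolation=cv2.INTER_CUBIC))
def go(x,y,z=None):
    "shift to world target in tool units"
    s=r.read_state(); p=np.array(s['tool_pos']); M=R.from_rotvec(s['tcp_rot']).as_matrix()
    t=np.array([x,y,p[2] if z is None else z]); print('pos',p.round(4),'xaxis',np.degrees(np.arctan2(M[1,0],M[0,0])).round(1),'zaxis',M[:,2].round(3),'units',(M.T@(t-p)/.05).round(2),'f',np.round(s['force'],1),'t',s['t'],'o',s['opening'])
E
python3 - <<'E'
from h import *
for n in('scene','top','wrist'):
    d=snap(n,n+'0'); print(n,d['eye'],d['attitude'],d['mtx'][0][0])
print(r.read_state())
a=[cv2.imread(f'pics/{n}0.png') for n in('scene','top')]
E
```

```text
pics
scene [-0.19629273 -0.83584353  0.57545222] [-1.90528606  0.71075568 -0.47362829] 469.6795813732622
top [4.93540985e-01 7.95567334e-04 1.27322116e+00] [-2.18246866  2.22281804 -0.07625071] 422.14344961812935
wrist [ 0.31097279 -0.54734272  0.3838745 ] [ 2.3967003  -1.60749228 -0.2437974 ] 349.22077286137267
{'t': 0.15, 'qpos': array([ 1.11278198,  0.41175013, -0.01272827,  1.5968129 ,  0.00561307,
        1.13431041, -0.08220395]), 'joint_velocities': array([-4.29699581e-04, -2.29170410e-03,  1.28469578e-03, -3.17813136e-03,
        1.52058856e-03, -2.77774040e-04, -2.93438584e-05]), 'joint_torque': array([ 1.33268746e-03, -5.88338113e+01,  6.42300490e-01, -2.91294640e+01,
       -5.38075052e-02,  1.58028858e-02,  8.79444110e-05]), 'tool_pos': array([ 0.23735568, -0.57780127,  0.24699691]), 'tcp_rot': array([-2.60914256e+00,  1.74874660e+00,  1.70040180e-03]), 'force': array([-0.00394465,  0.41248645,  0.14172595]), 'torque': array([-0.0201592 , -0.00405791,  0.01278655]), 'opening': 0.9990145155245653}
```

View pics/top0.png

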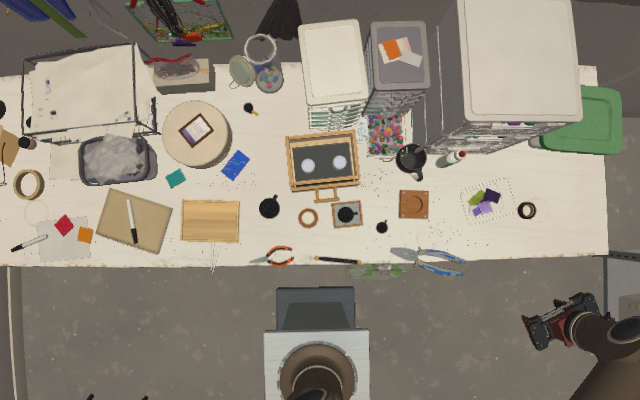

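View pics/scene0.png

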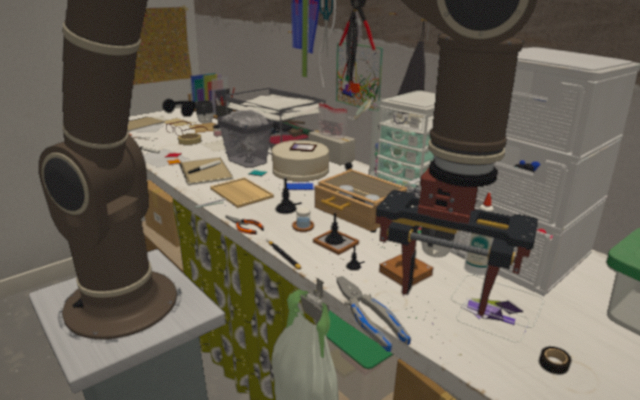

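Suction stand candidates in the top view:
- (346,214), in the rectangular tray
- (269,206), loose and larger
- (382,228), small
- (250,107), small

The one in the tray fits the description. The jar is at (308,217) in its coaster, the side tray is on the left at (210,221), and the tin holder is at (414,205).

```bash
python3 - <<'E'
from h import *
crop('top0',170,120,440,260,2.96,'c1')
d=load('top0')
for n,u,v,z in [('jar?',308,217,.011),('stand',346,214,.08),('tray',347,214,.012),('hold',414,205,.022),('side',210.5,221,.012),('handle',327,197,.07),('t1',307,165,.074),('t2',340,163,.074)]: print(n,px(d,u,v,z).round(4))
E
```

```text
jar? [0.4925 0.0144 0.011 ]
stand [ 0.499  -0.0939  0.08  ]
tray [ 0.4993 -0.1023  0.012 ]
hold [ 0.5221 -0.3033  0.022 ]
side [0.4855 0.3066 0.012 ]
handle [ 0.5486 -0.0415  0.07  ]
t1 [0.6409 0.014  0.074 ]
t2 [ 0.6451 -0.0805  0.074 ]
```

View pics/c1.png

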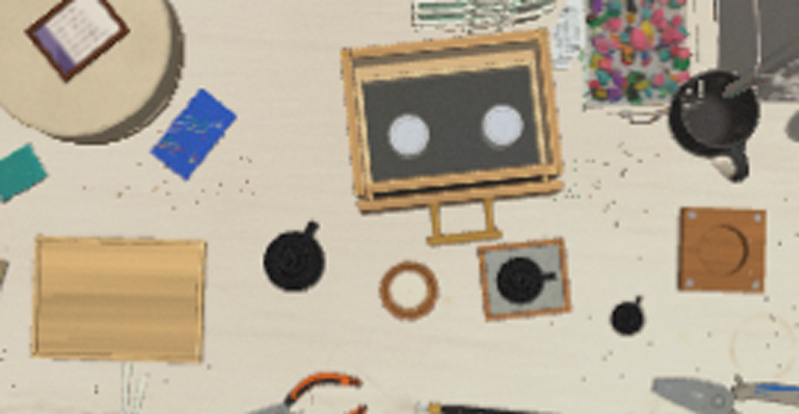

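```bash
python3 - <<'E'
from h import *
d=load('top0')
def P(u,v,z): return px(d,u/2.96+170,v/2.96+120,z)[:2]
a=lambda p,q:np.degrees(np.arctan2(*(q-p)[::-1])).round(1)
def quad(n,c,z):
    p=[P(*q,z) for q in c]; print(n,np.mean(p,0).round(4),'top edge',a(p[1],p[0]),'bot',a(p[2],p[3]),'left',a(p[3],p[0]),'right',a(p[2],p[1]))
quad('stray',[(480,247),(563,239),(570,309),(487,319)],.012)
quad('side',[(37,236),(206,240),(202,361),(31,356)],.012)
quad('hold',[(680,207),(766,208),(765,292),(679,290)],.022)
h=[P(430,241,.07),P(500,236,.07)];print('bar',np.mean(h,0),a(h[1],h[0])-90)
print('frontL-R',a(P(562,184,.092),P(360,201,.092))-90)
print('coaster',P(409,291,.011),'post',P(519,280,.07),'foot',P(519,280,.03),'t',P(408,134,.074),P(502,125,.074),'bigstand',P(294,260,.03))
go(.5,0.014,.25)
E
```

```text
stray [ 0.499  -0.1035] top edge 94.4 bot 95.7 left 4.4 right 4.4
side [0.4863 0.3081] top edge 87.7 bot 87.6 left -3.3 right -2.6
hold [ 0.5245 -0.3038] top edge 88.4 bot 87.4 left -2.3 right -2.5
bar [ 0.53834803 -0.0415596 ] 3.0
frontL-R 3.799999999999997
coaster [0.48858573 0.01392533] post [ 0.49738825 -0.09280656] foot [ 0.49751615 -0.09591828] t [0.6400575  0.01161668] [ 0.64730099 -0.07935461] bigstand [0.52149943 0.1275603 ]
pos [ 0.2374 -0.5778  0.247 ] xaxis -67.7 zaxis [-0.001  0.001 -1.   ] units [-8.95 -9.36 -0.05] f [-0.   0.4  0.1] t 0.15 o 0.9990145155245653
```

```bash
python3 -m jog '[{"xyz":[-0.75,-0.78,0],"twist":0,"hand":1},{"xyz":[-0.75,-0.78,0],"twist":0,"hand":1},{"xyz":[-0.75,-0.78,0],"twist":0,"hand":1},{"xyz":[-0.75,-0.78,0],"twist":0,"hand":1},{"xyz":[-0.75,-0.78,0],"twist":0,"hand":1},{"xyz":[-0.75,-0.78,0],"twist":0,"hand":1},{"xyz":[-0.75,-0.78,0],"twist":0,"hand":1},{"xyz":[-0.75,-0.78,0],"twist":0,"hand":1}]'; python3 -m jog '[{"xyz":[0,0,0],"twist":-1,"hand":1},{"xyz":[0,0,0],"twist":-1,"hand":1},{"xyz":[0,0,0],"twist":-1,"hand":1},{"xyz":[0,0,0],"twist":-1,"hand":1},{"xyz":[0,0,0],"twist":-1,"hand":1},{"xyz":[0,0,0],"twist":-1,"hand":1},{"xyz":[0,0,0],"twist":-1,"hand":1},{"xyz":[0,0,0],"twist":-1,"hand":1}]';python3 -m jog '[{"xyz":[0,0,0],"twist":-1,"hand":1},{"xyz":[0,0,0],"twist":-1,"hand":1},{"xyz":[0,0,0],"twist":-1,"hand":1},{"xyz":[0,0,0],"twist":-1,"hand":1},{"xyz":[0,0,0],"twist":-1,"hand":1},{"xyz":[0,0,0],"twist":-1,"hand":1}]'; python3 -c "
from h import *
go(.489,.014,.25)"
```

```text
t: 1.15
tool_pos: [0.4146, -0.1733, 0.2452]
tcp_rot: [2.602, -1.759, -0.003]
force: [1.0, -0.3, 0.0]
opening: 1.001
t: 2.15
tool_pos: [0.4153, -0.1674, 0.2445]
tcp_rot: [-3.058, 0.714, 0.006]
force: [-0.1, -0.7, 0.3]
opening: 1.0
t: 2.9
tool_pos: [0.4142, -0.1673, 0.2436]
tcp_rot: [-3.136, -0.13, 0.009]
force: [0.3, -1.0, -0.1]
opening: 0.999
pos [ 0.4142 -0.1673  0.2436] xaxis 4.7 zaxis [-0.006  0.003 -1.   ] units [ 1.79 -3.49 -0.13] f [ 0.3 -1.  -0.1] t 2.9 o 0.9992314829338448
```

```bash
python3 -m jog '[{"xyz":[0.5,-0.6,0],"twist":0,"hand":1},{"xyz":[0.5,-0.6,0],"twist":0,"hand":1},{"xyz":[0,0,0],"twist":0,"hand":1}]'; python3 -c "
from h import *
d=snap('wrist','w1');print(d['eye'],rot(d)[:,2])
go(.489,.014,.25)"
```

```text
t: 3.28
tool_pos: [0.4596, -0.1024, 0.2432]
tcp_rot: [-3.136, -0.128, 0.01]
force: [-0.5, -0.5, 0.1]
opening: 0.998
[ 0.45277425 -0.02242534  0.38037677] [ 0.01734191 -0.28867354 -0.95727052]
pos [ 0.4588 -0.1039  0.243 ] xaxis 4.6 zaxis [-0.007  0.002 -1.   ] units [ 0.79 -2.3  -0.14] f [-0.1 -0.9 -0.4] t 3.325 o 1.00014692843576
```

View pics/w1.png

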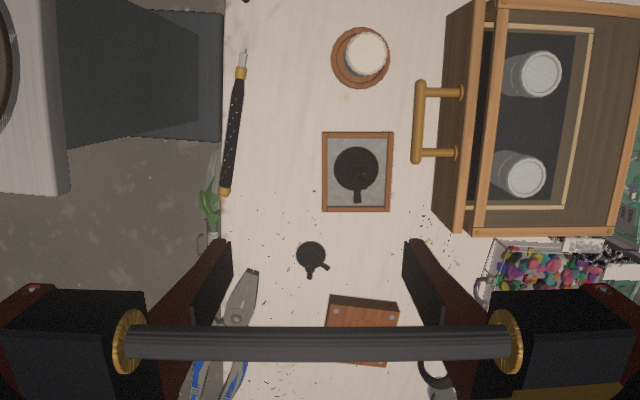

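The wrist view shows the jar lid at (367,54) on its coaster at (361,58). The stand's foot is at (356,168) with the lever pointing down the image, in its tray, and the bar runs (421,82)–(416,160). The tins are at (540,74) and (526,175).

```bash
python3 - <<'E'
from h import *
d=load('w1')
for n,u,v,z in [('jar',367,54,.052),('coaster',361,57.5,.011),('foot',356,168,.03),('L',334,168,.03),('R',378,168,.03),('barA',421,82,.07),('barB',416.5,161,.07),('tinA',541,74,.074),('tinB',527,175,.074)]+[('c',u,v,.012) for u,v in((322,133),(393,132),(389,210.5),(322,212))]: print(n,px(d,u,v,z)[:2].round(4))
crop('w1',310,10,480,220,2.8,'c2')
E
```

```text
jar [0.4917 0.0171]
coaster [0.4909 0.0182]
foot [ 0.4958 -0.09  ]
L [ 0.4734 -0.0918]
R [ 0.5182 -0.0881]
barA [ 0.5381 -0.0032]
barB [ 0.5447 -0.0712]
tinA [0.6404 0.0142]
tinB [ 0.6486 -0.0742]
c [ 0.4585 -0.0594]
c [ 0.5324 -0.0521]
c [ 0.5401 -0.1382]
c [ 0.4659 -0.1461]
```

View pics/c2.png

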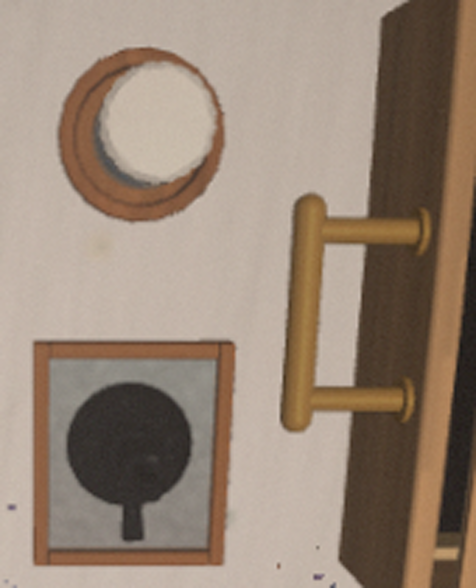

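```bash
python3 -m jog '[{"xyz":[0.27,-0.78,0.2],"twist":0,"hand":0.65},{"xyz":[0.27,-0.78,0.5],"twist":0,"hand":0.65},{"xyz":[0.27,-0.78,0.8],"twist":0,"hand":0.65},{"xyz":[0,0,0.9],"twist":0,"hand":0.65},{"xyz":[0,0,0],"twist":0,"hand":0.65}]'; python3 -c "
from h import *
go(.4905,.016,.046)"
```

```text
t: 3.95
tool_pos: [0.489, 0.0118, 0.1203]
tcp_rot: [3.138, 0.111, -0.011]
force: [-0.3, 0.4, 0.7]
opening: 0.651
pos [0.489  0.0118 0.1203] xaxis 4.0 zaxis [-0.007 -0.002 -1.   ] units [ 0.05 -0.08  1.49] f [-0.3  0.4  0.7] t 3.95 o 0.6509002738017354
```

```bash
python3 -m jog '[{"xyz":[0.04,-0.08,0.6],"twist":0,"hand":0.65},{"xyz":[0,0,0.6],"twist":0,"hand":0.65},{"xyz":[0,0,0.28],"twist":0,"hand":0.65},{"xyz":[0,0,0],"twist":0,"hand":0.65},{"xyz":[0,0,0],"twist":0,"hand":0},{"xyz":[0,0,0],"twist":0,"hand":0},{"xyz":[0,0,0],"twist":0,"hand":0},{"xyz":[0,0,0],"twist":0,"hand":0}]'; python3 -c "
from h import *
go(.51,.33,.13)"
```

```text
t: 4.95
tool_pos: [0.496, 0.0105, 0.054]
tcp_rot: [3.134, 0.098, 0.008]
force: [-0.7, 1.2, -0.3]
opening: 0.414
pos [0.496  0.0105 0.054 ] xaxis 3.6 zaxis [ 0.005 -0.005 -1.   ] units [ 0.69 -6.35 -1.55] f [-0.7  1.2 -0.3] t 4.95 o 0.4142961901651796
```

```bash
python3 -m jog '[{"xyz":[0,0,-0.4],"twist":0,"hand":0},{"xyz":[0,0,-0.9],"twist":0,"hand":0},{"xyz":[0,0,-1],"twist":0,"hand":0},{"xyz":[0,0,-1],"twist":0,"hand":0},{"xyz":[0,0,0],"twist":0,"hand":0},{"xyz":[0,0,0],"twist":0,"hand":0}]'; python3 -c "
from h import *
go(.486,.35)
d=snap('wrist','w2')"
```

```text
t: 5.7
tool_pos: [0.494, 0.0117, 0.2229]
tcp_rot: [3.135, 0.1, 0.003]
force: [-0.3, -1.2, -1.0]
opening: 0.412
pos [0.494  0.0117 0.2229] xaxis 3.7 zaxis [ 0.002 -0.005 -1.   ] units [ 0.27 -6.76 -0.04] f [-0.3 -1.2 -1. ] t 5.7 o 0.4121115641943109
```

View pics/w2.png

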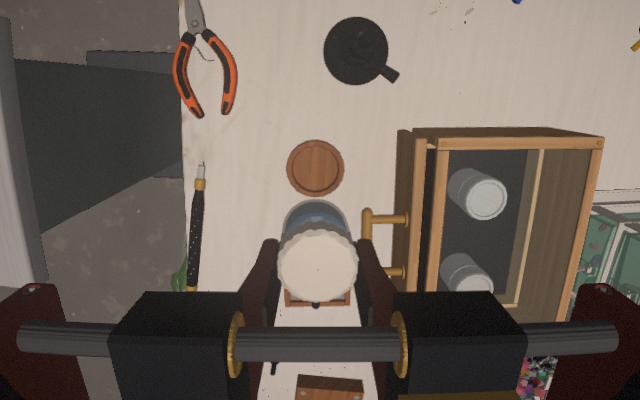

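The jar is held, with its lid at (317,265). The empty coaster is at (315,167) and the big decoy stand at (355,50).

```bash
python3 - <<'E'
from h import *
d=load('w2')
print('lid',px(d,317,265,.221),'coaster',px(d,315.5,167,.011),px(d,316,168,.004))
E
python3 -m jog '[{"xyz":[0.04,-0.4,0],"twist":0,"hand":0},{"xyz":[0.04,-0.9,0],"twist":0,"hand":0},{"xyz":[0.04,-1,0],"twist":0,"hand":0},{"xyz":[0.04,-1,0],"twist":0,"hand":0},{"xyz":[0.04,-1,0],"twist":0,"hand":0},{"xyz":[0.04,-1,0],"twist":0,"hand":0},{"xyz":[0.02,-0.9,0],"twist":0,"hand":0},{"xyz":[0.02,-0.5,0],"twist":0,"hand":0}]'; python3 -c "
from h import *
go(.486,.35,.055)"
```

```text
lid [0.49210244 0.0202453  0.221     ] coaster [0.4908055  0.02037077 0.011     ] [0.49145705 0.01789293 0.004     ]
t: 6.75
tool_pos: [0.4827, 0.3519, 0.2062]
tcp_rot: [3.129, 0.091, -0.029]
force: [0.1, -1.4, -0.8]
opening: 0.41
pos [0.4827 0.3519 0.2062] xaxis 3.3 zaxis [-0.018 -0.012 -1.   ] units [0.12 0.01 3.02] f [ 0.1 -1.4 -0.8] t 6.75 o 0.40973851985858994
```

```bash
python3 -m jog '[{"xyz":[0.1,0.05,0.5],"twist":0,"hand":0},{"xyz":[0,0,1],"twist":0,"hand":0},{"xyz":[0,0,0.8],"twist":0,"hand":0},{"xyz":[0,0,0.2],"twist":0,"hand":0},{"xyz":[0,0,0],"twist":0,"hand":0},{"xyz":[0,0,0],"twist":0,"hand":0}]'; python3 -c "
from h import *
go(.486,.35,.055)"
```

```text
t: 7.5
tool_pos: [0.4809, 0.3513, 0.0716]
tcp_rot: [3.126, 0.103, -0.044]
force: [-0.4, 0.3, -0.4]
opening: 0.409
pos [0.4809 0.3513 0.0716] xaxis 3.7 zaxis [-0.028 -0.015 -1.   ] units [0.11 0.03 0.33] f [-0.4  0.3 -0.4] t 7.5 o 0.40885725820007857
```

```bash
python3 -m jog '[{"xyz":[0.1,0,0.2],"twist":0,"hand":0},{"xyz":[0,0,0.12],"twist":0,"hand":0},{"xyz":[0,0,0],"twist":0,"hand":0}]'; python3 -c "
from h import *
go(.486,.35,.055)"
```

```text
t: 7.88
tool_pos: [0.4875, 0.3521, 0.0571]
tcp_rot: [3.128, 0.101, -0.037]
force: [0.2, 1.0, -0.0]
opening: 0.409
pos [0.4875 0.3521 0.0571] xaxis 3.7 zaxis [-0.024 -0.012 -1.   ] units [-0.03  0.04  0.04] f [ 0.2  1.  -0. ] t 7.875 o 0.4093670577027012
```

```bash
python3 -m jog '[{"xyz":[0,0,0.05],"twist":0,"hand":0},{"xyz":[0,0,0.02],"twist":0,"hand":0},{"xyz":[0,0,0],"twist":0,"hand":0}]'; python3 -c "
from h import *
go(.486,.35,.055)"
```

```text
t: 8.25
tool_pos: [0.4877, 0.3525, 0.0547]
tcp_rot: [3.129, 0.101, -0.035]
force: [-0.2, 0.4, -0.7]
opening: 0.408
pos [0.4877 0.3525 0.0547] xaxis 3.7 zaxis [-0.022 -0.012 -1.   ] units [-0.04  0.05 -0.  ] f [-0.2  0.4 -0.7] t 8.25 o 0.40797055680840116
```

```bash
python3 -m jog '[{"xyz":[0,0,0.04],"twist":0,"hand":0},{"xyz":[0,0,0.0],"twist":0,"hand":0}]'; python3 -m jog '[{"xyz":[0,0,0.04],"twist":0,"hand":0},{"xyz":[0,0,0.0],"twist":0,"hand":0}]'
```

```text
t: 8.5
tool_pos: [0.4877, 0.3531, 0.0547]
tcp_rot: [3.129, 0.102, -0.033]
force: [0.6, 0.6, -1.3]
opening: 0.411
t: 8.75
tool_pos: [0.4878, 0.3535, 0.0546]
tcp_rot: [3.129, 0.102, -0.031]
force: [-1.0, -0.2, -1.0]
opening: 0.413
```

```bash
python3 -m jog '[{"xyz":[0,0,0.08],"twist":0,"hand":0},{"xyz":[0,0,0.04],"twist":0,"hand":0}]'
```

```text
t: 9.0
tool_pos: [0.4866, 0.3548, 0.0533]
tcp_rot: [3.129, 0.103, -0.03]
force: [-4.3, -5.8, 19.4]
opening: 0.407
```

```bash
python3 -m jog '[{"xyz":[0,0,-0.03],"twist":0,"hand":0},{"xyz":[0,0,0],"twist":0,"hand":0.6},{"xyz":[0,0,0],"twist":0,"hand":0.6},{"xyz":[0,0,-0.2],"twist":0,"hand":0.6},{"xyz":[0,0,-0.8],"twist":0,"hand":0.6},{"xyz":[0,0,-1],"twist":0,"hand":0.6},{"xyz":[0,0,-1],"twist":0,"hand":0.6},{"xyz":[0,0,0],"twist":0,"hand":0.6}]';python3 -c "
from h import *
d=snap('top','t2');print(proj(d,[.488,.358,.053]))
go(.497,-.093,.2)"
```

```text
t: 10.0
tool_pos: [0.4894, 0.3569, 0.2097]
tcp_rot: [3.13, 0.104, -0.033]
force: [0.5, 0.1, 0.3]
opening: 0.6
[[189.66454538 220.53945575]]
pos [0.4887 0.3559 0.2075] xaxis 3.8 zaxis [-0.023 -0.012 -1.   ] units [-0.43  8.97  0.26] f [ 0.4  0.3 -0.7] t 10.05 o 0.5998989938134832
```

```bash
python3 -m jog '[{"xyz":[-0.05,0.6,0],"twist":0,"hand":0.6},{"xyz":[-0.06,1,0],"twist":0,"hand":0.6},{"xyz":[-0.06,1,0],"twist":0,"hand":0.6},{"xyz":[-0.06,1,0],"twist":0,"hand":0.5},{"xyz":[-0.05,1,0],"twist":0,"hand":0.4},{"xyz":[-0.05,1,0],"twist":0,"hand":0.4},{"xyz":[-0.05,1,0],"twist":0,"hand":0.4},{"xyz":[-0.05,1,0],"twist":0,"hand":0.4}]';python3 -m jog '[{"xyz":[0,0.8,0],"twist":0,"hand":0.4},{"xyz":[0,0.4,0.2],"twist":0,"hand":0.4},{"xyz":[0,0,0],"twist":0,"hand":0.4}]'; python3 -c "
from h import *
go(.497,-.093,.059)"
```

```text
t: 11.05
tool_pos: [0.4874, -0.0343, 0.2033]
tcp_rot: [3.127, 0.116, -0.059]
force: [1.3, 0.1, -1.0]
opening: 0.4
t: 11.42
tool_pos: [0.4889, -0.0996, 0.1903]
tcp_rot: [3.128, 0.106, -0.068]
force: [0.2, 0.1, 0.7]
opening: 0.4
pos [ 0.4889 -0.0996  0.1903] xaxis 3.9 zaxis [-0.043 -0.013 -0.999] units [ 0.29 -0.15  2.61] f [0.2 0.1 0.7] t 11.425 o 0.4003589155571148
```

```bash
python3 -m jog '[{"xyz":[0.2,-0.1,0.3],"twist":0,"hand":0.4},{"xyz":[0.05,0,0.4],"twist":0,"hand":0.4},{"xyz":[0,0,0.5],"twist":0,"hand":0.4},{"xyz":[0,0,0.3],"twist":0,"hand":0.4},{"xyz":[0,0,0],"twist":0,"hand":0.4}]'; python3 -c "
from h import *
go(.497,-.093,.059)
d=snap('wrist','w3')"
```

```text
t: 12.05
tool_pos: [0.4997, -0.0832, 0.1091]
tcp_rot: [3.132, 0.126, -0.069]
force: [0.4, -0.2, 0.6]
opening: 0.399
pos [ 0.4997 -0.0832  0.1091] xaxis 4.6 zaxis [-0.044 -0.008 -0.999] units [-0.03  0.19  1.01] f [ 0.4 -0.2  0.6] t 12.05 o 0.3989285213158472
```

View pics/w3.png

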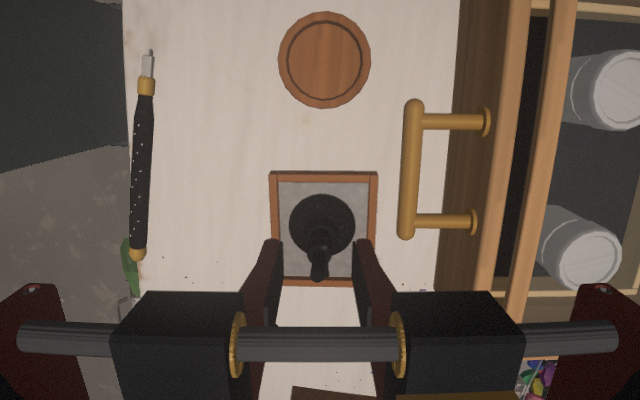

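Close view: the foot is at (322,224), the post top is near (319,270) between the jaws, the coaster is at (325,60), and the bar runs (413,108)–(405,232).

```bash
python3 - <<'E'
from h import *
d=load('w3')
for n,u,v,z in [('foot',322,224,.030),('L',289,226,.03),('R',355,226,.03),('coaster',325,59.5,.011),('barA',414.5,106,.07),('barB',405,233,.07),('tA',621,90,.074),('tB',585,255,.074)]+[('c',u,v,.012) for u,v in((269,171),(378,171),(379,286),(271,287))]: print(n,px(d,u,v,z)[:2].round(4))
for y in(-.087,-.090,-.093,-.096): print(y,proj(d,[[.4965,y,.082],[.4965,y,.03]]).round(0).tolist())
crop('w3',260,170,390,300,5,'c3')
E
```

```text
foot [ 0.4984 -0.085 ]
L [ 0.4766 -0.0886]
R [ 0.5202 -0.0844]
coaster [0.4911 0.0184]
barA [ 0.538  -0.0043]
barB [ 0.5434 -0.0705]
tA [0.6371 0.0142]
tB [ 0.6442 -0.073 ]
c [ 0.4588 -0.0566]
c [ 0.5331 -0.05  ]
c [ 0.5456 -0.138 ]
c [ 0.4637 -0.1475]
-0.087 [[315.0, 263.0], [319.0, 227.0]]
-0.09 [[315.0, 268.0], [319.0, 231.0]]
-0.093 [[314.0, 273.0], [318.0, 235.0]]
-0.096 [[314.0, 278.0], [318.0, 239.0]]
```

View pics/c3.png

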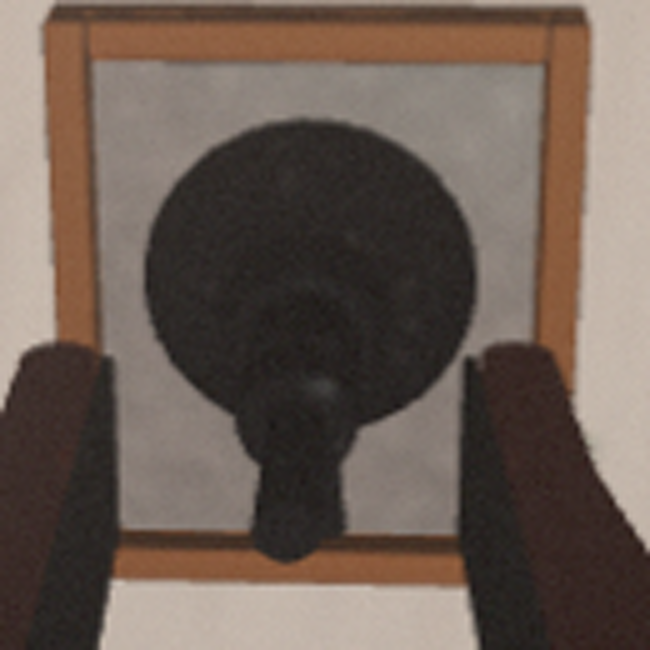

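```bash
python3 -m jog '[{"xyz":[0,0.13,0.3],"twist":0,"hand":0.4},{"xyz":[0,0,0.4],"twist":0,"hand":0.4},{"xyz":[0,0,0.18],"twist":0,"hand":0.4},{"xyz":[0,0,0],"twist":0,"hand":0.4}]'; python3 -c "
from h import *
go(.498,-.09,.059)"
```

```text
t: 12.6
tool_pos: [0.5006, -0.0914, 0.0653]
tcp_rot: [3.131, 0.124, -0.061]
force: [0.1, -0.1, 0.5]
opening: 0.398
pos [ 0.5006 -0.0914  0.0653] xaxis 4.5 zaxis [-0.039 -0.009 -0.999] units [-0.04 -0.03  0.13] f [ 0.1 -0.1  0.5] t 12.6 o 0.39757513361981295
```

```bash
python3 -m jog '[{"xyz":[-0.04,0,0.13],"twist":0,"hand":0.4},{"xyz":[0,0,0],"twist":0,"hand":0},{"xyz":[0,0,0],"twist":0,"hand":0},{"xyz":[0,0,0],"twist":0,"hand":0},{"xyz":[0,0,0],"twist":0,"hand":0},{"xyz":[0,0,0],"twist":0,"hand":0}]'; python3 -c "
from h import *
go(.498,-.09,.059)"
```

```text
t: 13.35
tool_pos: [0.4991, -0.092, 0.0599]
tcp_rot: [3.13, 0.124, -0.057]
force: [0.5, -0.3, -1.2]
opening: 0.165
pos [ 0.4991 -0.092   0.0599] xaxis 4.5 zaxis [-0.036 -0.01  -0.999] units [-0.02 -0.04  0.02] f [ 0.5 -0.3 -1.2] t 13.35 o 0.16529711595558028
```

```bash
python3 -m jog '[{"xyz":[0,0,-0.4],"twist":0,"hand":0},{"xyz":[0,0,-0.8],"twist":0,"hand":0},{"xyz":[0,0,-0.9],"twist":0,"hand":0},{"xyz":[0,0,-0.7],"twist":0,"hand":0},{"xyz":[0,-0.3,-0.2],"twist":0,"hand":0},{"xyz":[0.05,-0.7,0],"twist":0,"hand":0},{"xyz":[0.05,-0.8,0],"twist":0,"hand":0},{"xyz":[0.05,-0.8,0],"twist":0,"hand":0}]'; python3 -m jog '[{"xyz":[0.05,-0.8,0],"twist":0,"hand":0},{"xyz":[0.05,-0.8,0],"twist":0,"hand":0},{"xyz":[0.05,-0.8,0],"twist":0,"hand":0},{"xyz":[0.05,-0.8,0],"twist":0,"hand":0},{"xyz":[0.05,-0.7,0],"twist":0,"hand":0},{"xyz":[0,-0.3,0],"twist":0,"hand":0},{"xyz":[0,0,0],"twist":0,"hand":0}]';python3 -c "
from h import *
go(.488,.265,.062)"
```

```text
t: 14.35
tool_pos: [0.4991, 0.0425, 0.2095]
tcp_rot: [3.131, 0.115, -0.067]
force: [0.0, 0.4, -1.3]
opening: 0.167
t: 15.22
tool_pos: [0.4864, 0.2664, 0.1993]
tcp_rot: [3.129, 0.131, -0.086]
force: [-0.8, -0.2, -1.9]
opening: 0.165
pos [0.4864 0.2664 0.1993] xaxis 4.8 zaxis [-0.055 -0.011 -0.998] units [0.18 0.01 2.74] f [-0.8 -0.2 -1.9] t 15.225 o 0.16545692269317028
```

```bash
python3 -m jog '[{"xyz":[0.1,0,0.4],"twist":0,"hand":0},{"xyz":[0,0,0.7],"twist":0,"hand":0},{"xyz":[0,0,0.7],"twist":0,"hand":0},{"xyz":[0,0,0.5],"twist":0,"hand":0},{"xyz":[0,0,0.2],"twist":0,"hand":0},{"xyz":[0,0,0],"twist":0,"hand":0}]';python3 -c "
from h import *
go(.488,.265,.059)
snap('top','t3');snap('wrist','w4');crop('t3',150,170,350,260,4,'c4')"
```

```text
t: 15.98
tool_pos: [0.487, 0.2549, 0.0653]
tcp_rot: [3.124, 0.113, -0.088]
force: [0.5, 2.5, 1.4]
opening: 0.159
pos [0.487  0.2549 0.0653] xaxis 4.1 zaxis [-0.055 -0.016 -0.998] units [ 0.04 -0.2   0.12] f [0.5 2.5 1.4] t 15.975 o 0.15928812108300155
```

View pics/w4.png

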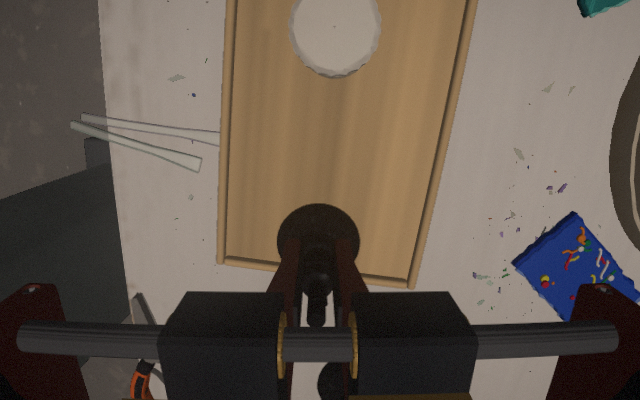

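The jar stands at (335,35) in the side tray. The stand's lever is over the near end wall, so I will lift and shift 25 mm towards +y.

```bash
python3 -m jog '[{"xyz":[0,0,-0.4],"twist":0,"hand":0},{"xyz":[0,-0.25,-0.1],"twist":0,"hand":0},{"xyz":[0.02,-0.3,0],"twist":0,"hand":0},{"xyz":[0,0,0],"twist":0,"hand":0}]';python3 -c "
from h import *
go(.488,.28,.06)"
```

```text
t: 16.58
tool_pos: [0.4878, 0.2848, 0.0925]
tcp_rot: [3.125, 0.112, -0.083]
force: [-0.2, -0.6, -1.4]
opening: 0.163
pos [0.4878 0.2848 0.0925] xaxis 4.1 zaxis [-0.053 -0.016 -0.998] units [0.03 0.09 0.65] f [-0.2 -0.6 -1.4] t 16.575 o 0.16338329855094122
```

```bash
python3 -m jog '[{"xyz":[0,0.04,0.3],"twist":0,"hand":0},{"xyz":[0,0,0.2],"twist":0,"hand":0},{"xyz":[0,0,0.12],"twist":0,"hand":0},{"xyz":[0,0,0],"twist":0,"hand":0}]';python3 -c "
from h import *
go(.488,.28,.06)"
```

```text
t: 17.08
tool_pos: [0.4853, 0.2815, 0.0585]
tcp_rot: [3.123, 0.113, -0.087]
force: [-0.8, -0.7, 10.0]
opening: 0.165
pos [0.4853 0.2815 0.0585] xaxis 4.1 zaxis [-0.055 -0.018 -0.998] units [ 0.05  0.03 -0.03] f [-0.8 -0.7 10. ] t 17.075 o 0.1650176305459693
```

```bash
python3 -m jog '[{"xyz":[0,0,-0.02],"twist":0,"hand":0.4},{"xyz":[0,0,0],"twist":0,"hand":0.4},{"xyz":[0,0,-0.3],"twist":0,"hand":0.4},{"xyz":[0,0,-0.8],"twist":0,"hand":0.4},{"xyz":[0,0,-1],"twist":0,"hand":0.4},{"xyz":[0,0,-0.8],"twist":0,"hand":0.4},{"xyz":[0,0,0],"twist":0,"hand":0.4}]';python3 -m jog '[{"xyz":[0,0.5,0],"twist":0,"hand":0.3},{"xyz":[0,0.8,0],"twist":0,"hand":0.3},{"xyz":[0,0.9,0],"twist":0,"hand":0.3},{"xyz":[0,0.9,0],"twist":0,"hand":0.3},{"xyz":[0,0.9,0],"twist":0,"hand":0.3},{"xyz":[0,0.9,0],"twist":0,"hand":0.3},{"xyz":[0,0.7,0],"twist":0,"hand":0.3},{"xyz":[0,0,0],"twist":0,"hand":0.3}]';python3 -c "
from h import *
go(.541,-.038,.076)
snap('wrist','w5')
snap('top','t4');crop('t4',150,150,350,260,4,'c5')
"
```

```text
t: 17.95
tool_pos: [0.4936, 0.2839, 0.2113]
tcp_rot: [3.123, 0.113, -0.087]
force: [0.6, 0.6, -0.4]
opening: 0.4
t: 18.95
tool_pos: [0.5112, -0.0047, 0.2125]
tcp_rot: [3.123, 0.115, -0.095]
force: [0.1, 0.7, -0.7]
opening: 0.301
pos [ 0.5112 -0.0047  0.2125] xaxis 4.2 zaxis [-0.06  -0.017 -0.998] units [0.71 0.67 2.7 ] f [ 0.1  0.7 -0.7] t 18.95 o 0.3005597135221656
```

View pics/c5.png

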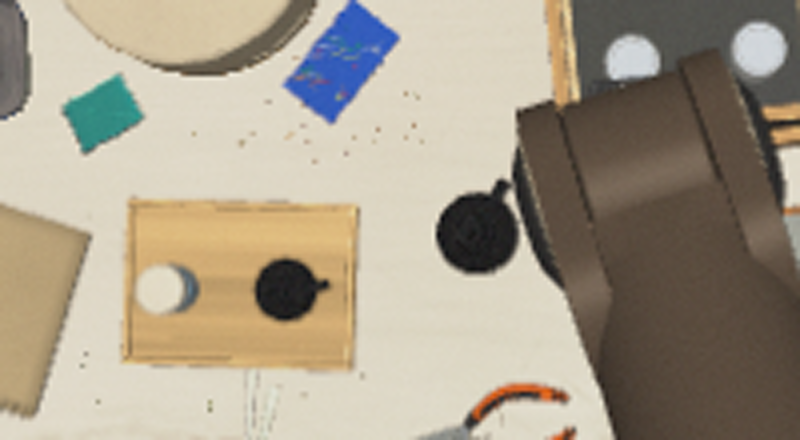

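Jar (165,288) and stand (287,290) both stand in the side tray. Next is the handle.

```bash
python3 -m jog '[{"xyz":[0.3,0.3,0.4],"twist":0,"hand":0.27},{"xyz":[0.3,0.3,0.6],"twist":0,"hand":0.27},{"xyz":[0.05,0.05,0.6],"twist":0,"hand":0.27},{"xyz":[0,0,0.2],"twist":0,"hand":0.27},{"xyz":[0,0,0],"twist":0,"hand":0.27}]';python3 -c "
from h import *
go(.5415,-.038,.076)
"
```

```text
t: 19.68
tool_pos: [0.5419, -0.0244, 0.1199]
tcp_rot: [3.127, 0.14, -0.091]
force: [0.2, 0.0, -0.2]
opening: 0.268
pos [ 0.5419 -0.0244  0.1199] xaxis 5.1 zaxis [-0.057 -0.013 -0.998] units [0.02 0.26 0.88] f [ 0.2  0.  -0.2] t 19.675 o 0.2679809893147276
```

```bash
python3 -m jog '[{"xyz":[0.02,0.25,0.1],"twist":0,"hand":0.27},{"xyz":[0,0,0.3],"twist":0,"hand":0.27},{"xyz":[0,0,0.3],"twist":0,"hand":0.27},{"xyz":[0,0,0.1],"twist":0,"hand":0.27},{"xyz":[0,0,0],"twist":0,"hand":0}, {"xyz":[0,0,0],"twist":0,"hand":0},{"xyz":[0,0,0],"twist":0,"hand":0}]';python3 -c "
from h import *
go(.5415,-.038,.076)
"
```

```text
t: 20.55
tool_pos: [0.5428, -0.0373, 0.0796]
tcp_rot: [3.126, 0.141, -0.086]
force: [0.3, -0.9, -3.6]
opening: 0.107
pos [ 0.5428 -0.0373  0.0796] xaxis 5.2 zaxis [-0.054 -0.013 -0.998] units [-0.02  0.01  0.07] f [ 0.3 -0.9 -3.6] t 20.55 o 0.10720264627551182
```

```bash
python3 -m jog '[{"xyz":[-0.2,0,0.01],"twist":0,"hand":0},{"xyz":[-0.4,0,0.02],"twist":0,"hand":0},{"xyz":[-0.4,0,0.02],"twist":0,"hand":0},{"xyz":[-0.4,0,0.02],"twist":0,"hand":0},{"xyz":[-0.4,0,0.02],"twist":0,"hand":0},{"xyz":[0,0,0],"twist":0,"hand":0}]';python3 -c "
from h import *
go(.4315,-.046,.076)
"
```

```text
t: 21.3
tool_pos: [0.4479, -0.0455, 0.0796]
tcp_rot: [3.127, 0.141, -0.085]
force: [-1.1, 1.2, -5.4]
opening: 0.105
pos [ 0.4479 -0.0455  0.0796] xaxis 5.1 zaxis [-0.053 -0.013 -0.998] units [-0.32 -0.02  0.09] f [-1.1  1.2 -5.4] t 21.3 o 0.10467215637068725
```

```bash
python3 -m jog '[{"xyz":[-0.2,0,0.02],"twist":0,"hand":0},{"xyz":[-0.15,0,0.02],"twist":0,"hand":0},{"xyz":[-0.1,0,0.0],"twist":0,"hand":0}]';python3 -m jog '[{"xyz":[-0.15,0,0.0],"twist":0,"hand":0}]'
```

```text
t: 21.68
tool_pos: [0.438, -0.0464, 0.0799]
tcp_rot: [3.132, 0.143, -0.042]
force: [19.7, -1.0, -39.6]
opening: 0.098
t: 21.8
tool_pos: [0.4378, -0.0464, 0.0801]
tcp_rot: [3.135, 0.144, -0.018]
force: [32.6, -0.1, -47.1]
opening: 0.106
```

```bash
python3 -m jog '[{"xyz":[0,0,0],"twist":0,"hand":0.27},{"xyz":[0,0,0],"twist":0,"hand":0.27},{"xyz":[0,0,-0.3],"twist":0,"hand":0.27},{"xyz":[0,0,-0.8],"twist":0,"hand":0.27},{"xyz":[0,0,-0.8],"twist":0,"hand":0.5},{"xyz":[0,0,0],"twist":0,"hand":0.68}]';python3 -c "
from h import *
go(.5,-.07)
snap('wrist','w6');snap('top','t5');crop('t5',240,120,440,260,4,'c6')
"
```

```text
t: 22.55
tool_pos: [0.4387, -0.0452, 0.1811]
tcp_rot: [3.135, 0.146, -0.018]
force: [0.3, -0.7, 0.1]
opening: 0.454
pos [ 0.4387 -0.0452  0.1811] xaxis 5.3 zaxis [-0.011 -0.004 -1.   ] units [ 1.17  0.61 -0.01] f [ 0.3 -0.7  0.1] t 22.55 o 0.45442918344300737
```

View pics/w6.png

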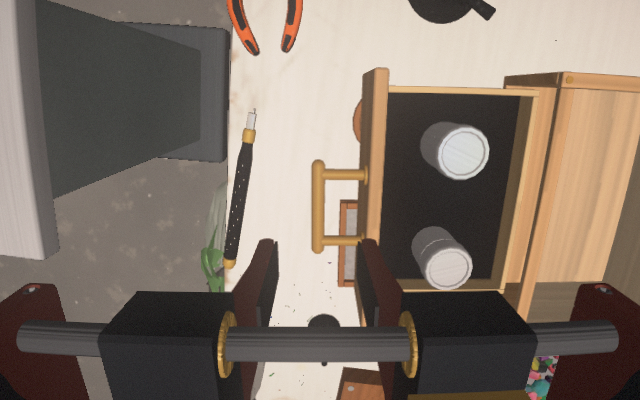

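```bash
python3 - <<'E'
from h import *
d=load('w6')
for n,u,v,z in [('barA',319,162,.07),('barB',317,251,.07),('tA',463.5,152,.074),('tB',448.5,267,.074)]: print(n,px(d,u,v,z)[:2].round(4))
E
```

```text
barA [ 0.4344 -0.0116]
barB [ 0.4394 -0.0815]
tA [0.5354 0.0063]
tB [ 0.5432 -0.0838]
```

```bash
python3 -m jog '[{"xyz":[0.5,-0.2,0],"twist":0,"hand":0.68},{"xyz":[0.7,-0.3,0],"twist":0,"hand":0.68},{"xyz":[0.6,-0.24,0.1],"twist":0,"hand":0.68},{"xyz":[0.2,-0.1,0.5],"twist":0,"hand":0.68},{"xyz":[0,0,0.4],"twist":0,"hand":0.68},{"xyz":[0,0,0],"twist":0,"hand":0.68}]';python3 -c "
from h import *
go(.5354,.0055,.072)
"
```

```text
t: 23.4
tool_pos: [0.5293, 0.0065, 0.1191]
tcp_rot: [3.135, 0.146, -0.044]
force: [-0.6, 0.0, -0.8]
opening: 0.678
pos [0.5293 0.0065 0.1191] xaxis 5.3 zaxis [-0.028 -0.004 -1.   ] units [0.15 0.03 0.94] f [-0.6  0.  -0.8] t 23.4 o 0.6784690471422153
```

```bash
python3 -m jog '[{"xyz":[0.12,0.03,0.3],"twist":0,"hand":0.68},{"xyz":[0.03,0,0.4],"twist":0,"hand":0.68},{"xyz":[0,0,0.2],"twist":0,"hand":0.68},{"xyz":[0,0,0],"twist":0,"hand":0.68}]';python3 -c "
from h import *
go(.5354,.0055,.072)
"
```

```text
t: 23.9
tool_pos: [0.5363, 0.0047, 0.0721]
tcp_rot: [3.135, 0.145, -0.044]
force: [0.1, -0.6, -0.7]
opening: 0.679
pos [0.5363 0.0047 0.0721] xaxis 5.3 zaxis [-0.028 -0.005 -1.   ] units [-0.02 -0.02  0.  ] f [ 0.1 -0.6 -0.7] t 23.9 o 0.6789041926102096
```

Close on it, then lift about 30 mm and average the force.

```bash
python3 -m jog '[{"xyz":[0,0,0],"twist":0,"hand":0},{"xyz":[0,0,0],"twist":0,"hand":0},{"xyz":[0,0,0],"twist":0,"hand":0},{"xyz":[0,0,0],"twist":0,"hand":0}]';python3 -m jog '[{"xyz":[0,0,-0.3],"twist":0,"hand":0},{"xyz":[0,0,-0.3],"twist":0,"hand":0},{"xyz":[0,0,-0.2],"twist":0,"hand":0},{"xyz":[0,0,0],"twist":0,"hand":0},{"xyz":[0,0,0],"twist":0,"hand":0},{"xyz":[0,0,0],"twist":0,"hand":0}]';for i in 1 2 3; do python3 -m jog '[{"xyz":[0,0,0],"twist":0,"hand":0}]'|grep -E "force|pos|open"; done
```

```text
t: 24.4
tool_pos: [0.5373, 0.0046, 0.0738]
tcp_rot: [3.134, 0.144, -0.04]
force: [-0.4, 0.2, -0.6]
opening: 0.45
t: 25.15
tool_pos: [0.5387, 0.0047, 0.1176]
tcp_rot: [3.134, 0.144, -0.037]
force: [-0.3, -0.0, 0.0]
opening: 0.453
tool_pos: [0.5385, 0.0047, 0.1172]
force: [0.7, -0.8, -0.9]
opening: 0.452
tool_pos: [0.5383, 0.0048, 0.117]
force: [-0.5, 0.6, -0.8]
opening: 0.451
tool_pos: [0.5382, 0.0048, 0.1168]
force: [-0.4, -0.2, -0.1]
opening: 0.45
```

Mean Fz is about -0.45 N, so this tin is the empty one. I will put it back.

```bash
python3 -m jog '[{"xyz":[0,0,0.3],"twist":0,"hand":0},{"xyz":[0,0,0.3],"twist":0,"hand":0},{"xyz":[0,0,0.2],"twist":0,"hand":0},{"xyz":[0,0,0.04],"twist":0,"hand":0},{"xyz":[0,0,0],"twist":0,"hand":0}]'
```

```text
t: 26.15
tool_pos: [0.5391, 0.0047, 0.0729]
tcp_rot: [3.134, 0.145, -0.034]
force: [-0.8, -0.5, 3.8]
opening: 0.455
```

```bash
python3 -m jog '[{"xyz":[0,0,0],"twist":0,"hand":0.68},{"xyz":[0,0,0],"twist":0,"hand":0.68},{"xyz":[0,0,-0.3],"twist":0,"hand":0.68},{"xyz":[0,0,-0.7],"twist":0,"hand":0.68},{"xyz":[0,0,-0.6],"twist":0,"hand":0.68},{"xyz":[0,0,0],"twist":0,"hand":0.68}]';python3 -c "
from h import *
go(.5436,-.0845,.12)
"
```

```text
t: 26.9
tool_pos: [0.5406, 0.0057, 0.1561]
tcp_rot: [3.134, 0.146, -0.036]
force: [-0.4, -0.3, 0.2]
opening: 0.68
pos [0.5406 0.0057 0.1561] xaxis 5.3 zaxis [-0.023 -0.005 -1.   ] units [-0.09  1.8   0.73] f [-0.4 -0.3  0.2] t 26.9 o 0.679870295835314
```

```bash
python3 -m jog '[{"xyz":[-0.05,0.5,0],"twist":0,"hand":0.68},{"xyz":[-0.04,0.7,0],"twist":0,"hand":0.68},{"xyz":[0,0.5,0],"twist":0,"hand":0.68},{"xyz":[0,0.1,0.3],"twist":0,"hand":0.68},{"xyz":[0,0,0.4],"twist":0,"hand":0.68},{"xyz":[0,0,0],"twist":0,"hand":0.68}]';python3 -c "
from h import *
go(.5436,-.0845,.072)
"
```

```text
t: 27.65
tool_pos: [0.5415, -0.0846, 0.1177]
tcp_rot: [3.136, 0.15, -0.04]
force: [0.3, 0.5, -0.2]
opening: 0.681
pos [ 0.5415 -0.0846  0.1177] xaxis 5.5 zaxis [-0.026 -0.003 -1.   ] units [0.06 0.   0.91] f [ 0.3  0.5 -0.2] t 27.65 o 0.6810642790153612
```

```bash
python3 -m jog '[{"xyz":[0.06,0,0.3],"twist":0,"hand":0.68},{"xyz":[0.02,0,0.4],"twist":0,"hand":0.68},{"xyz":[0,0,0.2],"twist":0,"hand":0.68},{"xyz":[0,0,0],"twist":0,"hand":0},{"xyz":[0,0,0],"twist":0,"hand":0},{"xyz":[0,0,0],"twist":0,"hand":0},{"xyz":[0,0,0],"twist":0,"hand":0}]';python3 -m jog '[{"xyz":[0,0,-0.3],"twist":0,"hand":0},{"xyz":[0,0,-0.3],"twist":0,"hand":0},{"xyz":[0,0,-0.2],"twist":0,"hand":0},{"xyz":[0,0,0],"twist":0,"hand":0},{"xyz":[0,0,0],"twist":0,"hand":0},{"xyz":[0,0,0],"twist":0,"hand":0}]';for i in 1 2; do python3 -m jog '[{"xyz":[0,0,0],"twist":0,"hand":0}]'|grep -E "force|pos|open"; done
```

```text
t: 28.52
tool_pos: [0.5455, -0.0813, 0.071]
tcp_rot: [3.137, 0.156, -0.038]
force: [0.2, -0.2, -2.3]
opening: 0.452
t: 29.28
tool_pos: [0.5465, -0.0816, 0.1148]
tcp_rot: [3.136, 0.155, -0.036]
force: [-0.1, 0.5, -3.0]
opening: 0.448
tool_pos: [0.5462, -0.0815, 0.1144]
force: [-0.5, 0.9, -2.0]
opening: 0.452
tool_pos: [0.546, -0.0815, 0.1141]
force: [0.1, 0.5, -2.7]
opening: 0.451
```

This one reads about -2.6 N, so it is the full tin. I will locate the tin holder from earlier pictures while raising it.

```bash
python3 -m jog '[{"xyz":[0,0,-0.5],"twist":0,"hand":0},{"xyz":[0,0,-0.8],"twist":0,"hand":0},{"xyz":[0,0,-0.7],"twist":0,"hand":0},{"xyz":[-0.1,0.4,0],"twist":0,"hand":0},{"xyz":[-0.1,0.6,0],"twist":0,"hand":0},{"xyz":[-0.1,0.6,0],"twist":0,"hand":0},{"xyz":[0,0.2,0],"twist":0,"hand":0},{"xyz":[0,0,0],"twist":0,"hand":0}]';python3 -c "
from h import *
go(.524,-.302)
d=snap('wrist','w7')
d1=load('w1');print(px(d1,330,296,.022),px(d1,399,306,.022))
"
```

```text
t: 30.52
tool_pos: [0.542, -0.1725, 0.216]
tcp_rot: [-3.136, -0.16, 0.043]
force: [-0.6, 1.1, -2.3]
opening: 0.458
pos [ 0.542  -0.1725  0.216 ] xaxis 5.8 zaxis [-0.027 -0.    -1.   ] units [-0.62  2.54  0.01] f [-0.6  1.1 -2.3] t 30.525 o 0.4579430859962465
[ 0.48374828 -0.24576294  0.022     ] [ 0.56707889 -0.25302711  0.022     ]
```

View pics/w7.png

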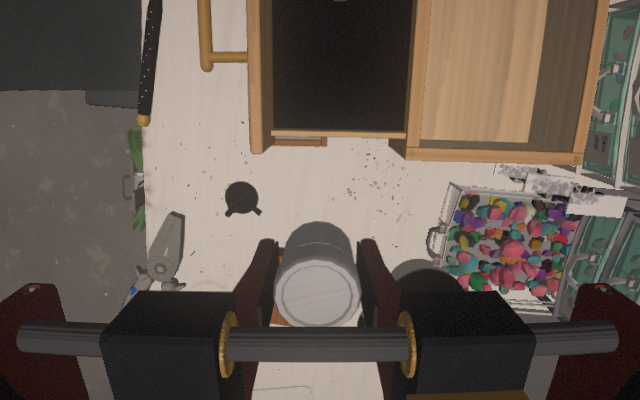

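The tin is held with its lid at (316,292). Next I hover over the holder, where the well will be visible ahead of the tin.

```bash
python3 -m jog '[{"xyz":[-0.1,0.4,0],"twist":0.5,"hand":0},{"xyz":[-0.1,0.5,0],"twist":0.5,"hand":0},{"xyz":[-0.1,0.5,0],"twist":0.5,"hand":0},{"xyz":[-0.1,0.5,0],"twist":0,"hand":0},{"xyz":[-0.1,0.4,0],"twist":0,"hand":0},{"xyz":[0,0.2,0],"twist":0,"hand":0},{"xyz":[0,0,0],"twist":0,"hand":0}]';python3 -c "
from h import *
d=load('w7');print('lid',px(d,316,292,.219))
go(.524,-.302)
d=snap('wrist','w8')
"
```

```text
t: 31.45
tool_pos: [0.5165, -0.3062, 0.2162]
tcp_rot: [3.14, -0.066, -0.044]
force: [0.1, -0.1, -3.0]
opening: 0.449
lid [ 0.54056161 -0.17464744  0.219     ]
pos [ 0.5165 -0.3062  0.2162] xaxis -2.4 zaxis [-0.028 -0.    -1.   ] units [ 0.15 -0.09 -0.  ] f [ 0.1 -0.1 -3. ] t 31.45 o 0.44945970611164626
```

View pics/w8.png

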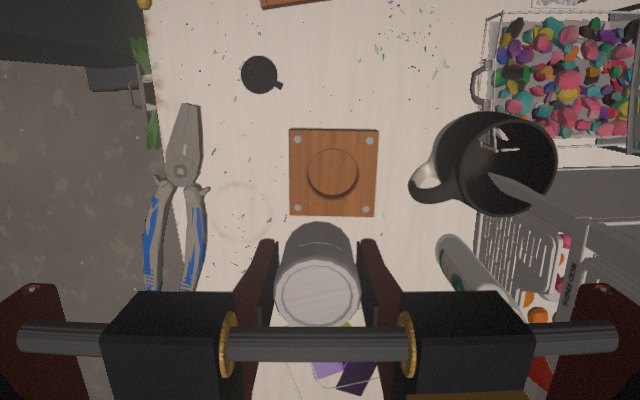

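Holder corners are at (289,129), (378,130), (375,216) and (290,216), with the well at (332,172). The tin lid is at (317,292).

```bash
python3 - <<'E'
from h import *
d=load('w8')
c=[px(d,*q,.022) for q in((289,129),(378,130),(375,216),(290,216))]
print(np.round(c,4)[:,:2],np.mean(c,0),'well',px(d,332,172,.022),'lid',px(d,317.5,292,.219))
E
```

```text
[[ 0.4855 -0.2556]
 [ 0.5687 -0.2598]
 [ 0.5662 -0.3449]
 [ 0.4808 -0.342 ]] [ 0.52533489 -0.30055391  0.022     ] well [ 0.52452563 -0.29831477  0.022     ] lid [ 0.51542247 -0.30851339  0.219     ]
```

```bash
python3 -m jog '[{"xyz":[0.15,-0.15,0.3],"twist":0,"hand":0},{"xyz":[0,0,0.6],"twist":0,"hand":0},{"xyz":[0,0,0.6],"twist":0,"hand":0},{"xyz":[0,0,0.5],"twist":0,"hand":0},{"xyz":[0,0,0.2],"twist":0,"hand":0},{"xyz":[0,0,0],"twist":0,"hand":0}]';python3 -c "
from h import *
go(.526,-.298,.051)"
```

```text
t: 32.25
tool_pos: [0.5261, -0.2876, 0.0999]
tcp_rot: [-3.137, 0.047, 0.042]
force: [-0.6, -0.7, -2.3]
opening: 0.455
pos [ 0.5261 -0.2876  0.0999] xaxis -1.7 zaxis [-0.026  0.004 -1.   ] units [0.03 0.21 0.98] f [-0.6 -0.7 -2.3] t 32.25 o 0.4545985190475384
```

```bash
python3 -m jog '[{"xyz":[0,0.2,0],"twist":0,"hand":0},{"xyz":[0.02,0,0.3],"twist":0,"hand":0},{"xyz":[0,0,0],"twist":0,"hand":0}]';python3 -c "
from h import *
go(.526,-.298,.051)"
```

```text
t: 32.62
tool_pos: [0.5278, -0.2987, 0.0858]
tcp_rot: [-3.139, 0.048, 0.037]
force: [-0.7, -0.0, -2.5]
opening: 0.446
pos [ 0.5278 -0.2987  0.0858] xaxis -1.7 zaxis [-0.023  0.003 -1.   ] units [-0.02 -0.01  0.7 ] f [-0.7 -0.  -2.5] t 32.625 o 0.4455330150942873
```

```bash
python3 -m jog '[{"xyz":[-0.02,0,0.3],"twist":0,"hand":0},{"xyz":[0,0,0.2],"twist":0,"hand":0},{"xyz":[0,0,0],"twist":0,"hand":0}]';python3 -c "
from h import *
go(.526,-.298,.051)"
```

```text
t: 33.0
tool_pos: [0.526, -0.2987, 0.0591]
tcp_rot: [-3.139, 0.048, 0.037]
force: [0.8, 0.3, -1.9]
opening: 0.45
pos [ 0.526  -0.2987  0.0591] xaxis -1.8 zaxis [-0.023  0.003 -1.   ] units [ 0.   -0.01  0.16] f [ 0.8  0.3 -1.9] t 33.0 o 0.4495442631091917
```

```bash
python3 -m jog '[{"xyz":[0,0,0.12],"twist":0,"hand":0},{"xyz":[0,0,0.05],"twist":0,"hand":0},{"xyz":[0,0,0],"twist":0,"hand":0}]'
```

```text
t: 33.38
tool_pos: [0.5262, -0.2986, 0.0503]
tcp_rot: [-3.139, 0.048, 0.036]
force: [-0.5, 0.1, -1.8]
opening: 0.448
```

```bash
python3 -m jog '[{"xyz":[0,0,0.06],"twist":0,"hand":0},{"xyz":[0,0,0],"twist":0,"hand":0}]'
```

```text
t: 33.62
tool_pos: [0.5266, -0.2988, 0.0511]
tcp_rot: [-3.141, 0.048, 0.035]
force: [0.4, 0.2, -3.6]
opening: 0.448
```

```bash
python3 -m jog '[{"xyz":[0,0,0.1],"twist":0,"hand":0}]'
```

```text
t: 33.75
tool_pos: [0.5272, -0.2992, 0.0494]
tcp_rot: [3.139, -0.049, -0.033]
force: [-16.4, 6.3, 48.9]
opening: 0.455
```

```bash
python3 -m jog '[{"xyz":[0,0,-0.05],"twist":0,"hand":0},{"xyz":[0,0,0],"twist":0,"hand":0.68},{"xyz":[0,0,0],"twist":0,"hand":0.68},{"xyz":[0,0,-0.3],"twist":0,"hand":0.68},{"xyz":[0,0,-0.8],"twist":0,"hand":0.68},{"xyz":[0,0,-1],"twist":0,"hand":0.68},{"xyz":[0,0,-0.8],"twist":0,"hand":0.5},{"xyz":[0,0,0],"twist":0,"hand":0.27}]';python3 -c "
from h import *
go(.42,-.046)
d=snap('wrist','w9');s=snap('top','t6');a=cv2.imread('pics/w9.png')[40:300,200:520];b=cv2.imread('pics/t6.png')[120:250,170:440]
a=cv2.resize(a,None,fx=1,fy=1);b=cv2.resize(b,None,fx=1.7,fy=2)
cv2.imwrite('pics/c7.png',np.hstack([a,b]))"
```

```text
t: 34.75
tool_pos: [0.5315, -0.2989, 0.2044]
tcp_rot: [3.139, -0.047, -0.028]
force: [-0.4, 0.8, -0.8]
opening: 0.493
pos [ 0.5315 -0.2989  0.2044] xaxis -1.7 zaxis [-0.018 -0.002 -1.   ] units [-2.38 -4.99  0.03] f [-0.4  0.8 -0.8] t 34.75 o 0.4934713158520403
```

View pics/c7.png

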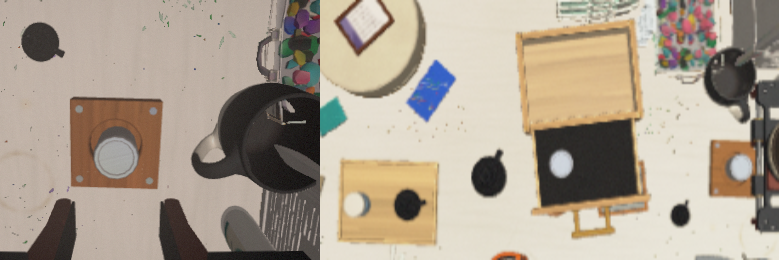

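The full tin stands in the well, the empty one stands in the drawer, and the jar and stand are upright in the side tray. Next I grip the handle at TCP (0.438,-0.046).

```bash
python3 -m jog '[{"xyz":[-0.3,-0.4,0],"twist":-0.5,"hand":0.27},{"xyz":[-0.3,-0.7,0],"twist":-0.5,"hand":0.27},{"xyz":[-0.3,-0.8,0],"twist":-0.4,"hand":0.27},{"xyz":[-0.35,-0.8,0],"twist":0,"hand":0.27},{"xyz":[-0.35,-0.8,0],"twist":0,"hand":0.27},{"xyz":[-0.3,-0.8,0],"twist":0,"hand":0.27},{"xyz":[-0.1,-0.3,0],"twist":0,"hand":0.27},{"xyz":[0,0,0],"twist":0,"hand":0.27}]';python3 -c "
from h import *
go(.438,-.046,.12)"
```

```text
t: 35.85
tool_pos: [0.4051, -0.0686, 0.1948]
tcp_rot: [-3.128, -0.149, 0.061]
force: [0.3, -0.1, -0.1]
opening: 0.272
pos [ 0.4051 -0.0686  0.1948] xaxis 5.5 zaxis [-0.04   0.007 -0.999] units [ 0.76 -0.37  1.47] f [ 0.3 -0.1 -0.1] t 35.85 o 0.27195773424392006
```

```bash
python3 -m jog '[{"xyz":[0.4,-0.25,0],"twist":0,"hand":0.27},{"xyz":[0.35,-0.1,0.5],"twist":0,"hand":0.27},{"xyz":[0.05,0,0.5],"twist":0,"hand":0.27},{"xyz":[0,0,0.3],"twist":0,"hand":0.27},{"xyz":[0,0,0],"twist":0,"hand":0.27}]';python3 -c "
from h import *
go(.438,-.046,.08)"
```

```text
t: 36.48
tool_pos: [0.4445, -0.0529, 0.1246]
tcp_rot: [-3.129, -0.135, 0.063]
force: [0.1, 0.1, -0.3]
opening: 0.267
pos [ 0.4445 -0.0529  0.1246] xaxis 5.0 zaxis [-0.041  0.008 -0.999] units [-0.08 -0.14  0.9 ] f [ 0.1  0.1 -0.3] t 36.475 o 0.26711416996281223
```

```bash
python3 -m jog '[{"xyz":[-0.08,-0.1,0.1],"twist":0,"hand":0.27},{"xyz":[0,0,0.3],"twist":0,"hand":0.27},{"xyz":[0,0,0.3],"twist":0,"hand":0.27},{"xyz":[0,0,0.15],"twist":0,"hand":0.27},{"xyz":[0,0,0],"twist":0,"hand":0.27}]';python3 -c "
from h import *
go(.438,-.046,.08)"
```

```text
t: 37.1
tool_pos: [0.4385, -0.0486, 0.0807]
tcp_rot: [-3.13, -0.134, 0.06]
force: [-1.1, 0.5, -0.5]
opening: 0.271
pos [ 0.4385 -0.0486  0.0807] xaxis 4.9 zaxis [-0.039  0.007 -0.999] units [-0.01 -0.05  0.01] f [-1.1  0.5 -0.5] t 37.1 o 0.27120796403687925
```

```bash
python3 -m jog '[{"xyz":[0,0,0],"twist":0,"hand":0},{"xyz":[0,0,0],"twist":0,"hand":0},{"xyz":[0.1,0,0],"twist":0,"hand":0},{"xyz":[0.25,0,-0.01],"twist":0,"hand":0},{"xyz":[0.35,0,-0.01],"twist":0,"hand":0},{"xyz":[0.35,0,-0.01],"twist":0,"hand":0},{"xyz":[0.35,0,-0.01],"twist":0,"hand":0},{"xyz":[0.2,0,-0.01],"twist":0,"hand":0}]';python3 -m jog '[{"xyz":[0.2,0,-0.01],"twist":0,"hand":0},{"xyz":[0.15,0,0],"twist":0,"hand":0},{"xyz":[0.1,0,0],"twist":0,"hand":0}]'; python3 -c "
from h import *
go(.5475,-.038,.08)"
```

```text
t: 38.1
tool_pos: [0.523, -0.0412, 0.081]
tcp_rot: [-3.13, -0.133, 0.061]
force: [-1.4, -0.0, 0.1]
opening: 0.103
t: 38.48
tool_pos: [0.5474, -0.0391, 0.081]
tcp_rot: [-3.131, -0.133, 0.06]
force: [-1.4, -0.2, 3.3]
opening: 0.104
pos [ 0.5474 -0.0391  0.081 ] xaxis 4.9 zaxis [-0.038  0.006 -0.999] units [ 0.   -0.02  0.02] f [-1.4 -0.2  3.3] t 38.475 o 0.10373700501532972
```

Push on until the stop shows in the force.

```bash
python3 -m jog '[{"xyz":[0.08,0,0],"twist":0,"hand":0},{"xyz":[0.08,0,0],"twist":0,"hand":0}]';python3 -m jog '[{"xyz":[0.1,0,0],"twist":0,"hand":0}]'
```

```text
t: 38.72
tool_pos: [0.5484, -0.039, 0.0808]
tcp_rot: [-3.133, -0.133, 0.084]
force: [-16.5, 0.4, 20.4]
opening: 0.103
t: 38.85
tool_pos: [0.5485, -0.039, 0.0808]
tcp_rot: [-3.134, -0.133, 0.1]
force: [-20.4, -1.2, 22.3]
opening: 0.103
```

```bash
python3 -m jog '[{"xyz":[0,0,0],"twist":0,"hand":0.25},{"xyz":[0,0,0],"twist":0,"hand":0.25},{"xyz":[0,0,-0.3],"twist":0,"hand":0.25},{"xyz":[0,0,-0.8],"twist":0,"hand":0.27},{"xyz":[0,0,-1],"twist":0,"hand":0.4},{"xyz":[0,0,-0.5],"twist":0,"hand":0.4},{"xyz":[0,0,0],"twist":0,"hand":0.4}]';python3 -c "
from h import *
go(.489,.282)"
```

```text
t: 39.72
tool_pos: [0.5588, -0.0389, 0.218]
tcp_rot: [-3.134, -0.133, 0.093]
force: [0.1, 0.2, 0.3]
opening: 0.401
pos [ 0.5588 -0.0389  0.218 ] xaxis 4.9 zaxis [-0.059  0.001 -0.998] units [-0.84 -6.51  0.09] f [0.1 0.2 0.3] t 39.725 o 0.4010068845501914
```

```bash
python3 -m jog '[{"xyz":[-0.1,-0.5,0],"twist":0,"hand":0.6},{"xyz":[-0.1,-0.9,0],"twist":0,"hand":0.6},{"xyz":[-0.1,-1,0],"twist":0,"hand":0.6},{"xyz":[-0.1,-1,0],"twist":0,"hand":0.6},{"xyz":[-0.1,-1,0],"twist":0,"hand":0.6},{"xyz":[-0.1,-1,0],"twist":0,"hand":0.6},{"xyz":[-0.05,-1,0],"twist":0,"hand":0.6},{"xyz":[-0.05,-0.9,0],"twist":0,"hand":0.6}]';python3 -m jog '[{"xyz":[0,-0.5,0],"twist":0,"hand":0.6},{"xyz":[0,0,0],"twist":0,"hand":0.6}]';python3 -c "
from h import *
go(.487,.358,.052)"
```

```text
t: 40.72
tool_pos: [0.4921, 0.3261, 0.2156]
tcp_rot: [-3.137, -0.117, 0.1]
force: [-0.0, -1.3, 0.8]
opening: 0.597
t: 40.98
tool_pos: [0.4872, 0.3556, 0.2136]
tcp_rot: [-3.135, -0.127, 0.105]
force: [0.1, -0.3, 0.2]
opening: 0.606
pos [0.4872 0.3556 0.2136] xaxis 4.7 zaxis [-0.067 -0.001 -0.998] units [ 0.22 -0.03  3.23] f [ 0.1 -0.3  0.2] t 40.975 o 0.6058416524744469
```

```bash
python3 -m jog '[{"xyz":[0.15,0,0.4],"twist":0,"hand":0.6},{"xyz":[0.05,0,0.8],"twist":0,"hand":0.6},{"xyz":[0,0,0.8],"twist":0,"hand":0.6},{"xyz":[0,0,0.5],"twist":0,"hand":0.6},{"xyz":[0,0,0.1],"twist":0,"hand":0.6},{"xyz":[0,0,0],"twist":0,"hand":0.6}]';python3 -c "
from h import *
go(.487,.358,.052)"
```

```text
t: 41.72
tool_pos: [0.4921, 0.3451, 0.072]
tcp_rot: [3.133, 0.111, -0.11]
force: [1.1, 0.8, 0.4]
opening: 0.597
pos [0.4921 0.3451 0.072 ] xaxis 4.1 zaxis [-0.07  -0.007 -0.998] units [-0.06 -0.26  0.4 ] f [1.1 0.8 0.4] t 41.725 o 0.5970138348092227
```

```bash
python3 -m jog '[{"xyz":[-0.05,-0.27,0],"twist":0,"hand":0.6},{"xyz":[0,0,0.3],"twist":0,"hand":0.6},{"xyz":[0,0,0.1],"twist":0,"hand":0.6},{"xyz":[0,0,0],"twist":0,"hand":0.6}]';python3 -c "
from h import *
go(.487,.358,.052)"
```

```text
t: 42.22
tool_pos: [0.4883, 0.3601, 0.0531]
tcp_rot: [3.135, 0.111, -0.104]
force: [0.2, -0.1, 0.0]
opening: 0.598
pos [0.4883 0.3601 0.0531] xaxis 4.1 zaxis [-0.066 -0.005 -0.998] units [-0.03  0.04  0.02] f [ 0.2 -0.1  0. ] t 42.225 o 0.5982778897002702
```

```bash
python3 -m jog '[{"xyz":[0,0,0],"twist":0,"hand":0},{"xyz":[0,0,0],"twist":0,"hand":0},{"xyz":[0,0,0],"twist":0,"hand":0},{"xyz":[0,0,-0.3],"twist":0,"hand":0},{"xyz":[0,0,-0.7],"twist":0,"hand":0},{"xyz":[0,0,-1],"twist":0,"hand":0},{"xyz":[0,0,-1],"twist":0,"hand":0},{"xyz":[0,0,-0.4],"twist":0,"hand":0}]';python3 -m jog '[{"xyz":[0,0.3,0],"twist":0,"hand":0},{"xyz":[0,0.6,0],"twist":0,"hand":0},{"xyz":[0,0.8,0],"twist":0,"hand":0},{"xyz":[0,0.9,0],"twist":0,"hand":0},{"xyz":[0,0.9,0],"twist":0,"hand":0},{"xyz":[0,0.9,0],"twist":0,"hand":0},{"xyz":[0,0.9,0],"twist":0,"hand":0},{"xyz":[0,0.7,0],"twist":0,"hand":0}]';python3 -c "
from h import *
go(.491,.015)"
```

```text
t: 43.22
tool_pos: [0.4994, 0.3603, 0.2307]
tcp_rot: [3.135, 0.112, -0.106]
force: [-0.2, -0.7, -1.9]
opening: 0.408
t: 44.22
tool_pos: [0.5166, 0.0458, 0.2272]
tcp_rot: [3.132, 0.113, -0.115]
force: [0.2, 0.2, -1.3]
opening: 0.408
pos [0.5166 0.0458 0.2272] xaxis 4.1 zaxis [-0.073 -0.008 -0.997] units [-0.55  0.58  0.04] f [ 0.2  0.2 -1.3] t 44.225 o 0.40827929001665725
```

```bash
python3 -m jog '[{"xyz":[-0.3,0.3,0],"twist":0,"hand":0},{"xyz":[-0.22,0.25,0],"twist":0,"hand":0},{"xyz":[0,0,0],"twist":0,"hand":0}]';python3 -c "
from h import *
go(.491,.015)
d=snap('wrist','w10');crop('w10',220,120,420,320,3,'c8')"
```

```text
t: 44.6
tool_pos: [0.4894, 0.0092, 0.2269]
tcp_rot: [3.131, 0.101, -0.122]
force: [-0.3, 0.3, -1.2]
opening: 0.406
pos [0.4894 0.0092 0.2269] xaxis 3.7 zaxis [-0.078 -0.009 -0.997] units [ 0.04 -0.11 -0.  ] f [-0.3  0.3 -1.2] t 44.6 o 0.40600159687618914
```

View pics/c8.png

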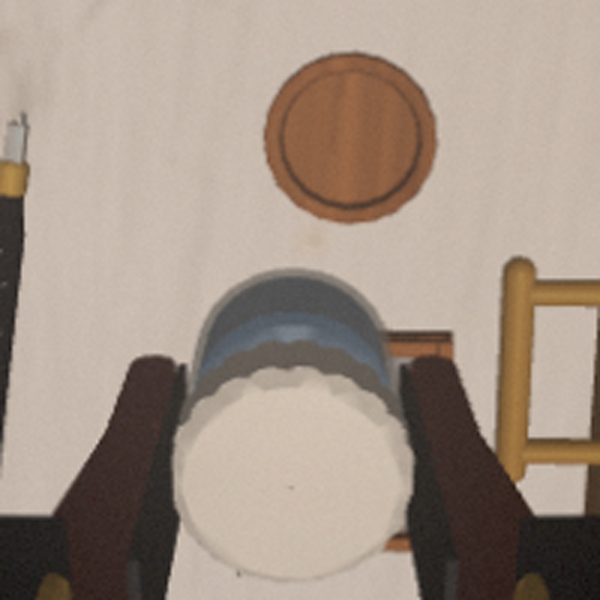

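Jar lid centre is at (318,278) and the coaster centre at (337,166).

```bash
python3 - <<'E'
from h import *
d=load('w10')
print('lid',px(d,318,278.3,.227),'coaster',px(d,337,165.7,.010), 'bottom of jar circle', px(d,220+294/3,120+365/3,.179))
E
```

```text
lid [0.48840739 0.01233205 0.227     ] coaster [0.49102328 0.01891418 0.01      ] bottom of jar circle [0.48499933 0.0083578  0.179     ]
```

```bash
python3 -m jog '[{"xyz":[0.1,-0.15,0.4],"twist":0,"hand":0},{"xyz":[0.03,0,0.7],"twist":0,"hand":0},{"xyz":[0.03,0,0.7],"twist":0,"hand":0},{"xyz":[0.03,0,0.4],"twist":0,"hand":0},{"xyz":[0,0,0.2],"twist":0,"hand":0},{"xyz":[0,0,0],"twist":0,"hand":0}]';python3 -c "
from h import *
go(.4925,.0155,.07)"
```

```text
t: 45.4
tool_pos: [0.4925, 0.0243, 0.1038]
tcp_rot: [3.134, 0.116, -0.114]
force: [1.2, -0.3, -1.0]
opening: 0.41
pos [0.4925 0.0243 0.1038] xaxis 4.2 zaxis [-0.073 -0.006 -0.997] units [0.04 0.18 0.68] f [ 1.2 -0.3 -1. ] t 45.4 o 0.40955889892672187
```

```bash
python3 -m jog '[{"xyz":[0.03,0.17,0.1],"twist":0,"hand":0},{"xyz":[0.02,0,0.35],"twist":0,"hand":0},{"xyz":[0,0,0.2],"twist":0,"hand":0},{"xyz":[0,0,0],"twist":0,"hand":0}]';python3 -c "
from h import *
go(.4925,.0155,.052)"
```

```text
t: 45.9
tool_pos: [0.4947, 0.0153, 0.0705]
tcp_rot: [3.134, 0.115, -0.11]
force: [-0.5, 0.2, -1.3]
opening: 0.409
pos [0.4947 0.0153 0.0705] xaxis 4.2 zaxis [-0.07  -0.006 -0.998] units [-0.02 -0.01  0.37] f [-0.5  0.2 -1.3] t 45.9 o 0.40910698996469114
```

```bash
python3 -m jog '[{"xyz":[-0.03,0,0.2],"twist":0,"hand":0},{"xyz":[0,0,0.12],"twist":0,"hand":0},{"xyz":[0,0,0],"twist":0,"hand":0}]';python3 -m jog '[{"xyz":[0,0,0.08],"twist":0,"hand":0}]'
```

```text
t: 46.28
tool_pos: [0.4919, 0.0152, 0.0537]
tcp_rot: [3.134, 0.115, -0.109]
force: [-0.6, 0.5, -0.7]
opening: 0.407
t: 46.4
tool_pos: [0.4921, 0.0155, 0.0515]
tcp_rot: [3.134, 0.115, -0.108]
force: [-11.6, -1.3, 48.0]
opening: 0.41
```

```bash
python3 -m jog '[{"xyz":[0,0,-0.05],"twist":0,"hand":0},{"xyz":[0,0,0],"twist":0,"hand":0.58},{"xyz":[0,0,0],"twist":0,"hand":0.58},{"xyz":[0,0,-0.3],"twist":0,"hand":0.58},{"xyz":[0,0,-0.8],"twist":0,"hand":0.58},{"xyz":[0,0,-1],"twist":0,"hand":0.5},{"xyz":[0,0,-0.8],"twist":0,"hand":0.4},{"xyz":[0,0,0],"twist":0,"hand":0.4}]';python3 -m jog '[{"xyz":[0,-0.5,0],"twist":0,"hand":0.4},{"xyz":[-0.03,-0.9,0],"twist":0,"hand":0.4},{"xyz":[-0.03,-0.9,0],"twist":0,"hand":0.4},{"xyz":[-0.03,-0.9,0],"twist":0,"hand":0.4},{"xyz":[-0.03,-0.9,0],"twist":0,"hand":0.4},{"xyz":[-0.03,-0.7,0],"twist":0,"hand":0.4},{"xyz":[0,-0.2,0],"twist":0,"hand":0.4},{"xyz":[0,0,0],"twist":0,"hand":0.4}]';python3 -c "
from h import *
go(.487,.2815,.062)"
```

```text
t: 47.4
tool_pos: [0.5031, 0.0174, 0.207]
tcp_rot: [3.135, 0.117, -0.105]
force: [0.5, -0.6, -1.2]
opening: 0.402
t: 48.4
tool_pos: [0.4742, 0.2697, 0.2042]
tcp_rot: [3.131, 0.111, -0.114]
force: [0.5, -0.4, -0.7]
opening: 0.401
pos [0.4742 0.2697 0.2042] xaxis 4.1 zaxis [-0.072 -0.009 -0.997] units [ 0.48 -0.23  2.82] f [ 0.5 -0.4 -0.7] t 48.4 o 0.40050956040871444
```

```bash
python3 -m jog '[{"xyz":[0.35,-0.2,0.3],"twist":0,"hand":0.4},{"xyz":[0.1,0,0.6],"twist":0,"hand":0.4},{"xyz":[0,0,0.4],"twist":0,"hand":0.4},{"xyz":[0,0,0.2],"twist":0,"hand":0.4},{"xyz":[0,0,0],"twist":0,"hand":0.4}]';python3 -c "
from h import *
go(.487,.2815,.062)"
```

```text
t: 49.02
tool_pos: [0.4943, 0.2712, 0.1252]
tcp_rot: [3.127, 0.096, -0.113]
force: [0.7, -0.7, -0.4]
opening: 0.397
pos [0.4943 0.2712 0.1252] xaxis 3.5 zaxis [-0.072 -0.013 -0.997] units [-0.04 -0.23  1.27] f [ 0.7 -0.7 -0.4] t 49.025 o 0.3972080945063018
```

```bash
python3 -m jog '[{"xyz":[-0.04,-0.22,0.1],"twist":0,"hand":0.4},{"xyz":[0,0,0.4],"twist":0,"hand":0.4},{"xyz":[0,0,0.4],"twist":0,"hand":0.4},{"xyz":[0,0,0.2],"twist":0,"hand":0.4},{"xyz":[0,0,0],"twist":0,"hand":0.4}]';python3 -c "
from h import *
go(.487,.2815,.0605)"
```

```text
t: 49.65
tool_pos: [0.4879, 0.2824, 0.0684]
tcp_rot: [3.128, 0.096, -0.109]
force: [-0.7, -0.2, -0.5]
opening: 0.4
pos [0.4879 0.2824 0.0684] xaxis 3.5 zaxis [-0.069 -0.012 -0.998] units [-0.01  0.02  0.16] f [-0.7 -0.2 -0.5] t 49.65 o 0.4000352373028827
```

```bash
python3 -m jog '[{"xyz":[-0.01,0.02,0.15],"twist":0,"hand":0.4},{"xyz":[0,0,0],"twist":0,"hand":0},{"xyz":[0,0,0],"twist":0,"hand":0},{"xyz":[0,0,0],"twist":0,"hand":0},{"xyz":[0,0,0],"twist":0,"hand":0}]'; python3 -m jog '[{"xyz":[0,0,-0.3],"twist":0,"hand":0},{"xyz":[0,0,-0.7],"twist":0,"hand":0},{"xyz":[0,0,-1],"twist":0,"hand":0},{"xyz":[0,0,-0.8],"twist":0,"hand":0},{"xyz":[0,0,-0.2],"twist":0,"hand":0},{"xyz":[0,0,0],"twist":0,"hand":0}]';python3 -c "
from h import *
go(.499,-.092)"
```

```text
t: 50.28
tool_pos: [0.4876, 0.2817, 0.0618]
tcp_rot: [3.129, 0.096, -0.106]
force: [-0.5, 0.2, -1.0]
opening: 0.164
t: 51.02
tool_pos: [0.4978, 0.2836, 0.2194]
tcp_rot: [3.13, 0.097, -0.105]
force: [-0.7, 0.9, -2.1]
opening: 0.162
pos [0.4978 0.2836 0.2194] xaxis 3.5 zaxis [-0.066 -0.011 -0.998] units [-0.44  7.5   0.08] f [-0.7  0.9 -2.1] t 51.025 o 0.1615336399744668
```

```bash
python3 -m jog '[{"xyz":[-0.05,0.4,0],"twist":0,"hand":0},{"xyz":[-0.05,0.8,0],"twist":0,"hand":0},{"xyz":[-0.05,0.9,0],"twist":-0.2,"hand":0},{"xyz":[-0.05,0.9,0],"twist":0,"hand":0},{"xyz":[-0.05,0.9,0],"twist":0,"hand":0},{"xyz":[-0.05,0.9,0],"twist":0,"hand":0},{"xyz":[-0.05,0.9,0],"twist":0,"hand":0},{"xyz":[-0.05,0.9,0],"twist":0,"hand":0}]';python3 -m jog '[{"xyz":[0,0.6,0],"twist":0,"hand":0},{"xyz":[0,0.2,0],"twist":0,"hand":0},{"xyz":[0,0,0],"twist":0,"hand":0}]';python3 -c "
from h import *
go(.4995,-.0925,.063)"
```

```text
t: 52.02
tool_pos: [0.4928, -0.0653, 0.2115]
tcp_rot: [3.124, 0.128, -0.138]
force: [0.7, 0.6, -0.8]
opening: 0.163
t: 52.4
tool_pos: [0.4913, -0.1124, 0.208]
tcp_rot: [3.125, 0.114, -0.15]
force: [0.2, 0.7, -0.8]
opening: 0.166
pos [ 0.4913 -0.1124  0.208 ] xaxis 4.2 zaxis [-0.095 -0.014 -0.995] units [ 0.47 -0.41  2.87] f [ 0.2  0.7 -0.8] t 52.4 o 0.16636923627924236
```

```bash
python3 -m jog '[{"xyz":[0.2,-0.3,0.2],"twist":-0.1,"hand":0},{"xyz":[0.15,-0.1,0.5],"twist":0,"hand":0},{"xyz":[0.05,0,0.7],"twist":0,"hand":0},{"xyz":[0.05,0,0.5],"twist":0,"hand":0},{"xyz":[0,0,0.2],"twist":0,"hand":0},{"xyz":[0,0,0],"twist":0,"hand":0}]';python3 -c "
from h import *
go(.4995,-.0925,.063)"
```

```text
t: 53.15
tool_pos: [0.5039, -0.076, 0.0959]
tcp_rot: [3.13, 0.156, -0.149]
force: [-0.1, 0.1, -0.5]
opening: 0.163
pos [ 0.5039 -0.076   0.0959] xaxis 5.7 zaxis [-0.094 -0.009 -0.995] units [-0.06  0.32  0.67] f [-0.1  0.1 -0.5] t 53.15 o 0.16343108165188422
```

```bash
python3 -m jog '[{"xyz":[-0.03,0.3,0],"twist":0.1,"hand":0},{"xyz":[0,0,0.25],"twist":0,"hand":0},{"xyz":[0,0,0],"twist":0,"hand":0}]';python3 -c "
from h import *
go(.4995,-.0925,.063)"
```

```text
t: 53.52
tool_pos: [0.504, -0.0922, 0.0847]
tcp_rot: [3.129, 0.141, -0.143]
force: [0.8, 0.3, -1.0]
opening: 0.162
pos [ 0.504  -0.0922  0.0847] xaxis 5.2 zaxis [-0.091 -0.01  -0.996] units [-0.05 -0.    0.44] f [ 0.8  0.3 -1. ] t 53.525 o 0.16189305045837007
```

```bash
python3 -m jog '[{"xyz":[-0.05,0,0.22],"twist":0,"hand":0},{"xyz":[0,0,0.15],"twist":0,"hand":0},{"xyz":[0,0,0],"twist":0,"hand":0}]';python3 -c "
from h import *
go(.4995,-.0925,.063)"
```

```text
t: 53.9
tool_pos: [0.4995, -0.0928, 0.0654]
tcp_rot: [3.129, 0.14, -0.143]
force: [-0.9, -0.3, -0.5]
opening: 0.163
pos [ 0.4995 -0.0928  0.0654] xaxis 5.1 zaxis [-0.091 -0.01  -0.996] units [ 0.   -0.01  0.05] f [-0.9 -0.3 -0.5] t 53.9 o 0.16257801168003888
```

```bash
python3 -m jog '[{"xyz":[0,0,0.08],"twist":0,"hand":0}]';python3 -m jog '[{"xyz":[0,0,0.05],"twist":0,"hand":0}]'
```

```text
t: 54.02
tool_pos: [0.4991, -0.0927, 0.0619]
tcp_rot: [3.129, 0.14, -0.144]
force: [-11.4, 1.2, 37.9]
opening: 0.165
t: 54.15
tool_pos: [0.4987, -0.0927, 0.0616]
tcp_rot: [3.127, 0.14, -0.145]
force: [-12.1, 1.5, 41.8]
opening: 0.163
```

```bash
python3 -m jog '[{"xyz":[0,0,-0.05],"twist":0,"hand":0},{"xyz":[0,0,0],"twist":0,"hand":0.4},{"xyz":[0,0,0],"twist":0,"hand":0.4},{"xyz":[-0.03,0,-0.3],"twist":0,"hand":0.4},{"xyz":[-0.06,0,-0.7],"twist":0,"hand":0.4},{"xyz":[-0.08,0,-1],"twist":0,"hand":0.4},{"xyz":[-0.07,0,-0.8],"twist":0,"hand":0.4},{"xyz":[0,0,0],"twist":0,"hand":0.4}]';python3 -m jog '[{"xyz":[0,0.5,0],"twist":0,"hand":0.4},{"xyz":[0,0.9,0],"twist":0,"hand":0.4},{"xyz":[0,0.9,0],"twist":0,"hand":0.4},{"xyz":[0,0.9,0],"twist":0,"hand":0.4},{"xyz":[-0.3,0.9,0],"twist":0,"hand":0.4},{"xyz":[-0.3,0.5,0],"twist":0,"hand":0.4},{"xyz":[0,0,0],"twist":0,"hand":0.4}]';python3 -c "
from h import *
go(.4995,-.0925,.063)
snap('top','t7');a=cv2.imread('pics/t7.png')[120:260,170:440]
snap('scene','s2');b=cv2.imread('pics/s2.png')[160:300,200:470]
cv2.imwrite('pics/c9.png',np.vstack([cv2.resize(q,None,fx=2.14,fy=2.14,interpolation=cv2.INTER_CUBIC) for q in(a,b)]))"
```

```text
t: 55.15
tool_pos: [0.5004, -0.0911, 0.2122]
tcp_rot: [3.128, 0.143, -0.142]
force: [-0.2, 0.2, -0.7]
opening: 0.4
t: 56.02
tool_pos: [0.4897, -0.3282, 0.2129]
tcp_rot: [3.13, 0.149, -0.148]
force: [0.1, 1.0, 0.3]
opening: 0.399
pos [ 0.4897 -0.3282  0.2129] xaxis 5.4 zaxis [-0.094 -0.009 -0.996] units [ 0.92 -4.67  2.93] f [0.1 1.  0.3] t 56.025 o 0.39900730259177536
```

View pics/c9.png

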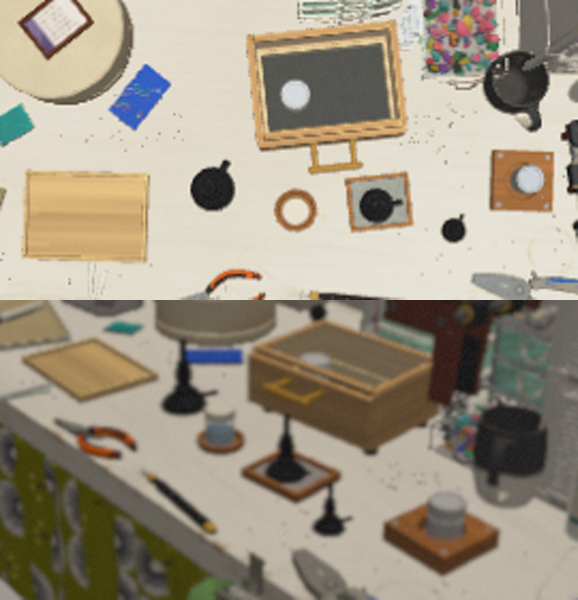

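The pictures show the drawer shut with the empty tin standing inside. The full tin is in the well, the jar is upright in its coaster, and the stand is upright in its tray. Handing in.

```bash
python3 -c "
from cell import finish_job
print(finish_job())"
```

```text
the job is handed in; nothing more can be done
None
```

The job is done and handed in at about 56 s of the 144 s allowed. I put the jar and the stand in the side tray and pulled the drawer to its stop. The left tin read about -0.5 N on lifting (empty) and the right about -2.6 N (full). I put the empty tin back and stood the full one in the holder's well. Then I pushed the drawer shut and returned the jar to its coaster and the stand to its tray.

**Last checks:** The final top and scene pictures show everything upright and in place, with the gripper clear. The drawer travelled 110 mm in closing, up to a clear force rise at the stop.

**Disagreements and rough spots:**
- **Cameras:** the top and wrist cameras differed by about 3–6 mm in y. I went by the wrist camera.
- **Tool tilt:** the tool had drifted to about 5° of tilt by the end, but the objects stood upright once released.
- **Contact force:** setting things down took the wrist force to about 49 N. Pulling the drawer to its stop took it to about 57 N. Both are below the 120 N limit.
- **Side tray:** the stand's lever briefly touched the side tray's wall on the first try, so I lifted and shifted it.

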